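Bench scrapers into the slotted block

TASK

Put the two bench scrapers that lean on the metal drying stand away in the wooden block: each one blade down in the free slot cut to its own width (the wide one in the long slot, the narrow one in the short slot). Lower them in gently without dropping them, until the blade stands on the bottom of the slot with the handle upright, and let go. Leave the scraper in the middle slot, the mill, the ramekin and the jar where they stand.

Things in the scene. Friction and masses are not known exactly. Their poses are not given: they have to be found in the camera images.
- scraper_wide: flat bench scraper: steel blade 3 mm thick, 110 mm wide, 85 mm deep; dark wooden handle along its top edge, 20 mm thick, 110 mm wide, 34 mm tall, flat faces. Origin: middle of the blade's bottom edge; z up the blade (blade 0-85 mm, handle 80-114 mm), y along width, x along thickness. The wide one, 0.19 to 0.35 kg; starts leaning on the stand, its handle overhanging the slope.
- scraper_narrow: flat bench scraper: steel blade 3 mm thick, 75 mm wide, 85 mm deep; dark wooden handle along its top edge, 20 mm thick, 75 mm wide, 34 mm tall, flat faces. Origin: middle of the blade's bottom edge; z up the blade (blade 0-85 mm, handle 80-114 mm), y along width, x along thickness. The narrow one, 0.13 to 0.25 kg; starts beside the wide one on the stand, left or right of it.
- scraper_mid: flat bench scraper: steel blade 3 mm thick, 93 mm wide, 85 mm deep; dark wooden handle along its top edge, 20 mm thick, 93 mm wide, 34 mm tall, flat faces. Origin: middle of the blade's bottom edge; z up the blade (blade 0-85 mm, handle 80-114 mm), y along width, x along thickness. Already stands in the block's middle slot (a little loose); a bystander to be left alone.
- block: fixed light wooden block, 160 (x) x 150 (y) x 75 mm high, with three parallel slots along its y, 55 mm apart in x, each 7 mm wide and 65 mm deep from the top face. Origin: centre of the underside. A seated scraper has its blade edge 10 mm above the counter, its handle from 90 to 124 mm.
- block_hole0 (a point): centre of the mouth (on the top face) of the long slot, 7 x 116 mm, for the wide scraper; the slot runs along y and down -z for 65 mm; at x -55 mm on the block.
- block_hole2 (a point): centre of the mouth of the short slot, 7 x 81 mm, for the narrow scraper; same axes and depth; at x +55 mm on the block.
- stand: fixed bare metal drying stand, 110 x 250 (y) x 71 mm high. Origin: on its underside. Its board leans 30 degrees from vertical, top towards -x, rising 68 mm from a foot line at x 30, z 12 mm, so the handles stand clear past its top. The scrapers lie on its +x side, at y +58 and -58 mm, bottom edges on a ledge behind a 10 mm lip.
- mill: dark wooden pepper mill, upright, 60 mm diameter, 175 mm tall, between stand and block; bystander. Origin: centre of its underside.
- ramekin: white ceramic cup, 72 mm diameter, 55 mm tall; bystander. Origin: centre of its underside.
- jar: glass jar with metal cap, 66 mm diameter, 100 mm tall; bystander. Origin: centre of its underside.
Things that resemble listed ones, but are neither listed nor needed, are in the scene too. What is shaped like the scraper_wide but blue, pink or red is not meant.

How it is judged:
By the outcome, as a careful person would: the job done as asked, in the order asked, and still so for the second after the job is handed in, with the robot touching nothing.
It also fails if it takes over 72 s, if anything falls off the work surface, if the arm or the gripper's body presses on something with over 40 N, if the wrist force passes 120 N, or if a joint passes its speed limit or range.

ROBOT

A 6-joint arm with a two-finger parallel gripper is mounted at the origin on the work surface. World frame = base frame: x ahead of the robot, y to its left, z up, the work surface at z = 0. Lengths are in m, angles in rad, forces in N, time in s.
With the tool pointing down it reaches from about 0.25 to 0.8 m from the base axis. Payload 8.5 kg.
Tool frame: the origin (TCP) lies between the finger pads; the fingertips stand 14 mm ahead of it and the grasp point (between the pads) lies 5 mm behind it; z points along the fingers, y is the direction in which the jaws open and shut (so a half turn about z gives the same grasp; the last joint's range is limited). The gripper opens to 85 mm and grips with 20 to 120 N. Pads are 22 mm wide; open, the fingers measure 114 mm over their backs; the gripper's body (76 mm by 85 mm) begins 54 mm behind the grasp point. The pads swing forward as they close: fully open they stand 13 mm farther back than shut.
Start: joints at [1.202, 0.238, -0.013, 1.319, 0, 1.571], TCP at [0.189, 0.49, 0.245] pointing down, gripper open.
Joint ranges: [-2.66, 2.66], [-1.03, 1.9], [-1.14, 1.46], [-1.82, 2.27], [-1.45, 1.34], [-3.14, 3.14]. Speed limits (rad/s): [2.22, 2.22, 2.79, 3.14, 3.14, 3.14].

INTERFACE

Orientations are given as a unit quaternion [x, y, z, w].
In Python, from cell import get_obs, eyes, arm gives the robot as it stands.
- The arm moves only by the shell command python3 -m pendant 'ROWS'. ROWS is JSON, a list of rows, each a list of 3 entries, a list of its own where there are three numbers: the closure, from -1 (fully open) to 1 (shut), so that 0 is half open, then the shift along the tool's x, y, z in mm, then the turn, a rotation vector about the tool's x, y, z in rad. A call has 1 to 20 rows; each row is the pose to reach, as a shift and turn from the pose commanded when the call began, along the tool's axes at that moment; what a row does not reach only later rows make up. A row lasts 1/8 s, in which the tool goes at most 62.5 mm and 10.7 degrees, less where a joint would pass 70% of its speed; a pose out of reach is approached as far as the arm can. A call with a gripper value outside its range is refused whole. The fingers move at their own pace and stop on an object; the grip force is fixed at half the most. Time passes only in rows, so rows that repeat a pose let the fingers close. It gives the time, the measured TCP pose, the force and the opening at its end, in the units of the state.
- get_obs(): the state, without advancing time (a new reading comes with each control period).
- eyes.grab_frame(name): name is "side" or "top"; returns a dict with "pixels" (400x640x3 uint8, blue, green, red), "vertical_fov" (degrees; the focal length in pixels is half the picture's height over the tangent of half this angle, whatever the lens; pixels are square), "cx", "cy" (the principal point, pixels), "cam_to_world" (4x4, takes a point from camera to world coordinates). Camera axes: x right, y up, looking along -z (the intrinsics and any distortion apply to the point x, -y, -z); pixel columns grow to the right and rows downward; lengths in m; the calibration is good to about 2 mm. A picture is of the moment at which its call begins. There is no depth.
- arm.job_done(): hands the job in, once; it reports no verdict.
The state is a dict: "time": time; "qpos": joint angles; "joint_vel": joint speeds; "tau": joint torques, N m; "tool_pos": TCP position; "ee_rot": TCP orientation; "contact_force": force on the tool from outside, world axes, zero at the start; "torque": the same for the moment, N m; "finger_gap": finger opening in m.
Only numpy, scipy, OpenCV 4.12 (cv2) and the standard library are available. Lean on these libraries where they do the work, as an engineer would, in place of code of your own. Each camera call takes 0.05 s, during which the arm holds its last target.

## Working session

There is one attempt and no reset: what is moved stays moved. The work goes in short steps, Python scripts to look and compute and a shell command to move; the robot and the scene stay as the last step left them, time stands still between calls to the robot, and variables do not carry over. Pictures are saved under pics/ and viewed, and the job is handed in when it is done.

```bash
ls -la; mkdir -p pics
python3 - <<'E'
from cell import get_obs, eyes, arm
import cv2,json,numpy as np
print(get_obs())
for n in ["side","top"]:
    f=eyes.grab_frame(n)
    cv2.imwrite(f"pics/{n}0.png",f["pixels"])
    print(n,{k:v for k,v in f.items() if k!="pixels"})
    np.save(f"pics/{n}0.npy",f["pixels"])
E
```

```text
total 12
drwxr-xr-x  3 agent agent 4096 Dec  6 01:53 .
drwxr-xr-x 23 root  root  4096 Dec  6 01:53 ..
drwxr-xr-x  2 agent agent 4096 Dec  6 01:53 pics
{'time': 0.0, 'qpos': array([ 1.20198669e+00,  2.38782326e-01, -1.42788878e-02,  1.31915659e+00,
       -1.02065927e-05,  1.57078431e+00]), 'joint_vel': array([ 4.68993867e-05,  1.20146595e-03,  9.95322573e-04, -1.78129819e-03,
       -1.09275230e-03, -1.17017987e-03]), 'tau': array([ 3.96040832e-04, -5.38779509e+01,  3.46435404e+01,  1.83529104e-02,
        3.42150167e-05,  1.30648704e-05]), 'tool_pos': array([0.1891277 , 0.48933314, 0.24466719]), 'ee_rot': array([ 1.83355521e-01,  9.83046412e-01, -6.99622553e-04, -1.25309349e-04]), 'contact_force': array([ 0.3746112 ,  0.57902975, -0.38235909]), 'torque': array([ 0.00735904, -0.01702236,  0.01206757]), 'finger_gap': 0.08542516841387054}
side {'vertical_fov': 53.184271282216066, 'cx': 324.964499014341, 'cy': 201.51972996183932, 'cam_to_world': array([[ 0.98507588,  0.06987231, -0.15730027,  0.36048835],
       [-0.17092915,  0.50446971, -0.84634127, -0.9098748 ],
       [ 0.0202174 ,  0.86059757,  0.50888415,  0.60192966],
       [ 0.        ,  0.        ,  0.        ,  1.        ]])}
top {'vertical_fov': 52.97935972670492, 'cx': 317.35841540001036, 'cy': 202.11022294837872, 'cam_to_world': array([[ 0.01005489,  0.99676736, -0.07971024,  0.43013631],
       [-0.99983334,  0.01123644,  0.01438844, -0.00466874],
       [ 0.01523758,  0.07955228,  0.99671423,  1.12134833],
       [ 0.        ,  0.        ,  0.        ,  1.        ]])}
```

View pics/side0.png

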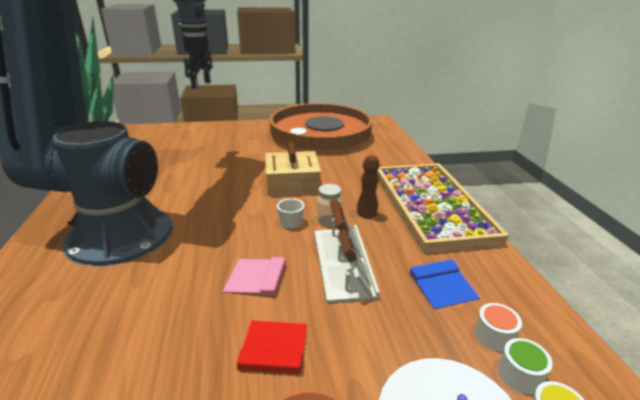

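View pics/top0.png

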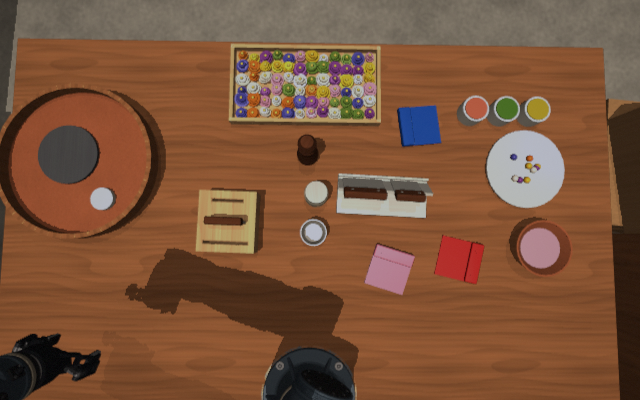

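The top view has the stand at about (383,196) with the wide scraper on the left (365,194) and the narrow one on the right (408,196). The block is at (228,222), with its long slot at row 242 and its short slot at row 200. Next I'll zoom in.

Run:
```python
import cv2,numpy as np
t=np.load("pics/top0.npy"); s=np.load("pics/side0.npy")
r=lambda im,x0,x1,y0,y1,k:cv2.resize(im[y0:y1,x0:x1],None,fx=k,fy=k,interpolation=cv2.INTER_CUBIC)
cv2.imwrite("pics/c1.png",r(t,330,440,165,225,7))
cv2.imwrite("pics/c2.png",r(t,185,270,180,262,7))
cv2.imwrite("pics/c3.png",r(s,300,390,190,310,5))
cv2.imwrite("pics/c4.png",r(s,255,330,135,200,8))
```

```text
(no output)
```

View pics/c1.png

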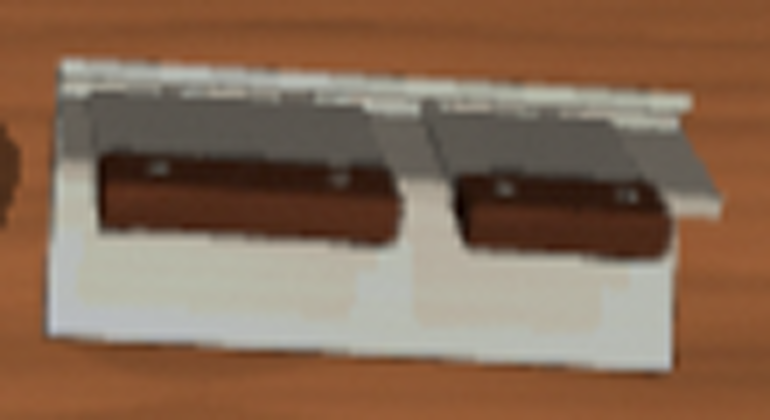

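View pics/c2.png

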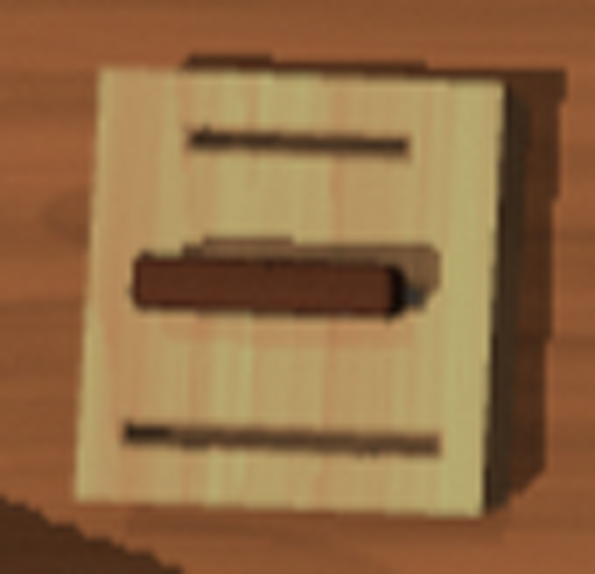

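View pics/c3.png

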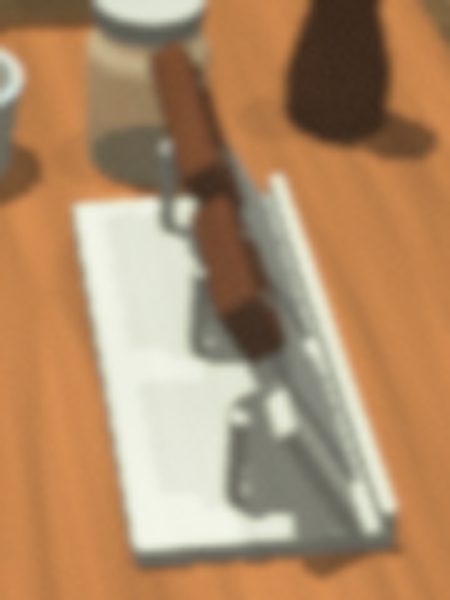

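View pics/c4.png

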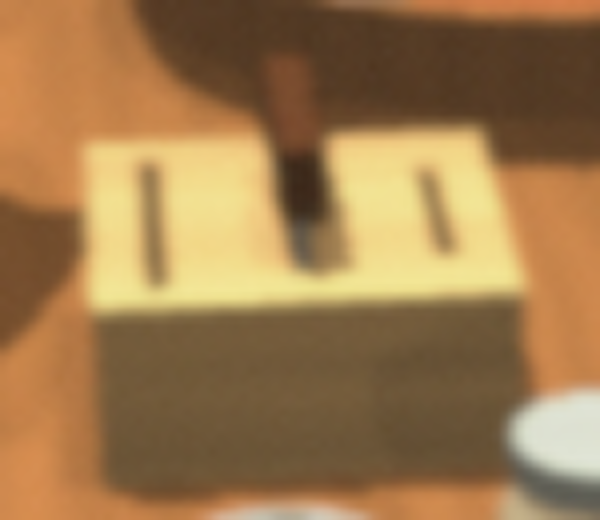

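The crops show the handle faces of both scrapers, with the top face bright and the +x face darker with rivets. They also show the white base plate of the stand and the block's top face with both free slots. Now I'll segment and measure.

```bash
cat > h.py <<'E'
import cv2,numpy as np
from cell import get_obs, eyes, arm
def grab(n,save=None):
    f=eyes.grab_frame(n)
    if save: np.save(f"pics/{save}.npy",f["pixels"])
    return f
class Cam:
    def __init__(s,f):
        s.im=f["pixels"]; s.f=200/np.tan(np.radians(f["vertical_fov"])/2); s.cx=f["cx"]; s.cy=f["cy"]; s.T=f["cam_to_world"]
    def ray(s,p):
        p=np.atleast_2d(np.asarray(p,float)); d=np.c_[(p[:,0]-s.cx)/s.f,-(p[:,1]-s.cy)/s.f,-np.ones(len(p))]
        return s.T[:3,3], d@s.T[:3,:3].T
    def onz(s,p,z):
        o,d=s.ray(p); return o+d*((z-o[2])/d[:,2])[:,None]
    def proj(s,P):
        P=np.atleast_2d(P); c=(P-s.T[:3,3])@s.T[:3,:3]
        return np.c_[s.cx+s.f*c[:,0]/-c[:,2], s.cy-s.f*c[:,1]/-c[:,2]]
def tri(c1,p1,c2,p2):
    o1,d1=c1.ray(p1);o2,d2=c2.ray(p2);out=[]
    for a,b in zip(d1,d2):
        a=a/np.linalg.norm(a);b=b/np.linalg.norm(b)
        k=np.linalg.lstsq(np.c_[a,-b],o2-o1,rcond=None)[0]
        out.append(np.r_[(o1+k[0]*a+o2+k[1]*b)/2,np.linalg.norm(o1+k[0]*a-o2-k[1]*b)])
    return np.array(out)
def biggest(m):
    c,_=cv2.findContours(m.astype(np.uint8),cv2.RETR_EXTERNAL,cv2.CHAIN_APPROX_NONE)
    return max(c,key=cv2.contourArea)
E
python3 - <<'E'
from h import *
np.set_printoptions(precision=4,suppress=True)
ct=Cam(grab("top","t1")); cs=Cam(grab("side","s1"))
def up(im,x0,x1,y0,y1,k=8):
    return cv2.resize(im[y0:y1,x0:x1],None,fx=k,fy=k,interpolation=cv2.INTER_CUBIC)
def back(c,x0,y0,k=8): # upsampled px -> orig px
    return (c+0.5)/k-0.5+np.array([x0,y0])
# block top
for nm,cam,box in [("top",ct,(185,270,180,262)),("side",cs,(255,330,140,185))]:
    u=up(cam.im,*box); 
    hsv=cv2.cvtColor(u,cv2.COLOR_BGR2HSV)
    print(nm,"center pix hsv",hsv[u.shape[0]//2-60,u.shape[1]//4],"bg",hsv[5,5])
    m=((hsv[...,0]>17)&(hsv[...,0]<40)&(hsv[...,2]>(110 if nm=="top" else 170)))
    m=cv2.morphologyEx(m.astype(np.uint8),cv2.MORPH_CLOSE,np.ones((41,41)) if nm=="top" else np.ones((21,21)))
    c=biggest(m); hull=cv2.convexHull(c)
    ap=cv2.approxPolyDP(hull,12,True)[:,0]
    pts=cam.onz(back(hull[:,0].astype(float),box[0],box[2]),0.075)
    r=cv2.minAreaRect((pts[:,:2]*1000).astype(np.float32)); print(r)
    P=cam.onz(back(ap.astype(float),box[0],box[2]),0.075);print(P[:,:2]); print(ap)
    cv2.imwrite(f"pics/m_{nm}.png",cv2.drawContours(u.copy(),[c],-1,(0,0,255),1))
E
```

```text
top center pix hsv [ 17 124 181] bg [ 11 163 136]
((462.2969665527344, 216.7752685546875), (150.44091796875, 161.8560028076172), 88.32140350341797)
[[0.5422 0.2887]
 [0.539  0.1402]
 [0.3799 0.1453]
 [0.3849 0.2925]]
[[118  83]
 [574  98]
 [547 588]
 [ 90 568]]
side center pix hsv [ 18 123 215] bg [ 14 159 208]
((461.9429931640625, 221.43887329101562), (158.11962890625, 164.0009765625), 88.14860534667969)
[[0.5416 0.1554]
 [0.5368 0.1399]
 [0.3809 0.1456]
 [0.3846 0.2956]
 [0.542  0.2962]]
[[525 238]
 [519 257]
 [ 94 275]
 [ 86 109]
 [471  89]]
```

Run:
```python
from h import *
np.set_printoptions(precision=4,suppress=True)
F={n:eyes.grab_frame(n) for n in ("top","side")}
import pickle; pickle.dump(F,open("pics/F.pkl","wb"))
ct=Cam(F["top"]);cs=Cam(F["side"])
def up(im,x0,x1,y0,y1,k=8):
    return cv2.resize(im[y0:y1,x0:x1],None,fx=k,fy=k,interpolation=cv2.INTER_CUBIC)
def back(c,x0,y0,k=8): return (c+0.5)/k-0.5+np.array([x0,y0])
boxes={("top","long"):(198,252,236,247),("top","short"):(208,247,195,206),("side","long"):(269,278,152,175),("side","short"):(304,315,152,170)}
for (v,n),b in boxes.items():
    cam=ct if v=="top" else cs
    u=up(cam.im,*b); g=cv2.cvtColor(u,cv2.COLOR_BGR2GRAY)
    th,m=cv2.threshold(g,0,255,cv2.THRESH_BINARY_INV+cv2.THRESH_OTSU)
    c=biggest(m); P=cam.onz(back(c[:,0].astype(float),b[0],b[2]),0.075)
    r=cv2.minAreaRect((P[:,:2]*1000).astype(np.float32))
    M=cv2.moments((P[:,:2]*1000).astype(np.float32))
    print(v,n,r, "cent",M["m10"]/M["m00"],M["m01"]/M["m00"])
# stand / handles colours
for v,cam,b in [("top",ct,(330,440,165,225)),("side",cs,(300,390,190,310))]:
    hsv=cv2.cvtColor(cam.im,cv2.COLOR_BGR2HSV)
    pts={"top":[(360,198),(360,190),(350,210),(360,182)],"side":[(338,215),(345,240),(350,257),(325,265)]}[v]
    for p in pts: print(v,p,hsv[p[1],p[0]])
```

```text
top long ((406.2979431152344, 219.20205688476562), (117.82526397705078, 10.651321411132812), 87.84147644042969) cent 406.66298542431247 220.11252303515533
top short ((516.6032104492188, 215.8318328857422), (83.00199127197266, 9.480560302734375), 87.6998519897461) cent 516.6746423295297 215.78878966380478
side long ((406.69854736328125, 223.52200317382812), (114.31737518310547, 10.347878456115723), 88.00321960449219) cent 406.85339073822183 223.89315313887133
side short ((516.751953125, 220.28421020507812), (82.98702239990234, 11.449725151062012), 88.3641586303711) cent 516.6638833257924 218.7572825008519
top (360, 198) [ 12  64 108]
top (360, 190) [  9 175  48]
top (350, 210) [ 90   5 187]
top (360, 182) [19 32 89]
side (338, 215) [ 11 151 128]
side (345, 240) [ 11 150 117]
side (350, 257) [ 13 116  66]
side (325, 265) [ 37  14 240]
```

```bash
cat >> h.py <<'E'
def up(im,x0,x1,y0,y1,k=8):
    return cv2.resize(im[y0:y1,x0:x1],None,fx=k,fy=k,interpolation=cv2.INTER_CUBIC)
def back(c,x0,y0,k=8): return (np.asarray(c,float)+0.5)/k-0.5+np.array([x0,y0])
E
python3 - <<'E'
from h import *
import pickle
np.set_printoptions(precision=4,suppress=True)
F=pickle.load(open("pics/F.pkl","rb"));ct=Cam(F["top"]);cs=Cam(F["side"])
# top handles: saturated
b=(336,432,180,206); u=up(ct.im,*b); hsv=cv2.cvtColor(u,cv2.COLOR_BGR2HSV)
m=((hsv[...,1]>95)&(hsv[...,2]<125)).astype(np.uint8)
cs_,_=cv2.findContours(m,cv2.RETR_EXTERNAL,cv2.CHAIN_APPROX_NONE)
cs_=sorted([c for c in cs_ if cv2.contourArea(c)>3000],key=lambda c:c[:,0,0].min())
for c in cs_:
    h=cv2.convexHull(c); ap=cv2.approxPolyDP(h,10,True)[:,0]
    print("T",cv2.contourArea(c),back(ap,b[0],b[2]).tolist())
cv2.imwrite("pics/mt.png",cv2.drawContours(u.copy(),cs_,-1,(0,255,0),1))
# base plate
b=(330,440,165,225); u=up(ct.im,*b); hsv=cv2.cvtColor(u,cv2.COLOR_BGR2HSV)
m=((hsv[...,1]<70)).astype(np.uint8)
c=biggest(m);ap=cv2.approxPolyDP(cv2.convexHull(c),10,True)[:,0]
q=back(ap,b[0],b[2]);print("plate",np.c_[q,ct.onz(q,0.01)].tolist())
b=(296,392,196,312); u=up(cs.im,*b,5); hsv=cv2.cvtColor(u,cv2.COLOR_BGR2HSV)
m=((hsv[...,1]>85)&(hsv[...,2]<160)).astype(np.uint8)
cc,_=cv2.findContours(m,cv2.RETR_EXTERNAL,cv2.CHAIN_APPROX_NONE)
cc=[c for c in cc if cv2.contourArea(c)>400]
for c in cc: print("S",cv2.contourArea(c),back(cv2.approxPolyDP(cv2.convexHull(c),8,True)[:,0],b[0],b[2],5).tolist())
cv2.imwrite("pics/ms.png",cv2.drawContours(u.copy(),cc,-1,(0,255,0),1))
E
```

```text
T 27396.0 [[343.6875, 187.5625], [383.9375, 188.5625], [386.5625, 193.1875], [386.0625, 197.5625], [382.5625, 199.3125], [344.9375, 196.9375]]
T 18782.5 [[394.9375, 190.4375], [421.0625, 190.5625], [425.5625, 196.0625], [424.9375, 199.5625], [418.8125, 201.3125], [397.1875, 199.6875]]
plate [[337.9375, 174.3125, 0.5976290156388033, -0.07747050858251422, 0.010000000000000009], [340.9375, 172.9375, 0.6016123645897459, -0.0858456421599476, 0.010000000000000009], [427.6875, 178.1875, 0.5897781294896032, -0.3293583901711294, 0.010000000000000009], [432.3125, 193.8125, 0.5459031608325149, -0.3418173487341197, 0.010000000000000009], [425.4375, 216.9375, 0.48103048486030947, -0.3217788928508122, 0.010000000000000009], [336.5625, 212.5625, 0.4905229132589927, -0.07429166714080944, 0.010000000000000009]]
S 2073.0 [[379.8, 299.0], [364.8, 304.6], [328.2, 304.0], [326.0, 300.0], [378.6, 293.0]]
S 2328.0 [[303.2, 209.2], [307.8, 225.6], [295.6, 231.4]]
S 19845.5 [[333.6, 198.0], [338.6, 198.2], [347.8, 222.8], [355.4, 256.0], [351.2, 260.8], [317.2, 220.4], [319.2, 205.0]]
S 424.5 [[387.0, 195.6], [391.4, 195.6], [391.4, 202.8]]
S 13907.0 [[386.8, 218.6], [380.0, 221.8], [358.4, 216.0], [355.6, 210.4], [359.0, 195.6], [376.8, 195.6]]
```

View pics/mt.png

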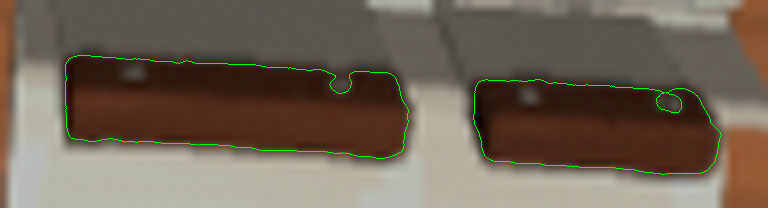

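View pics/ms.png

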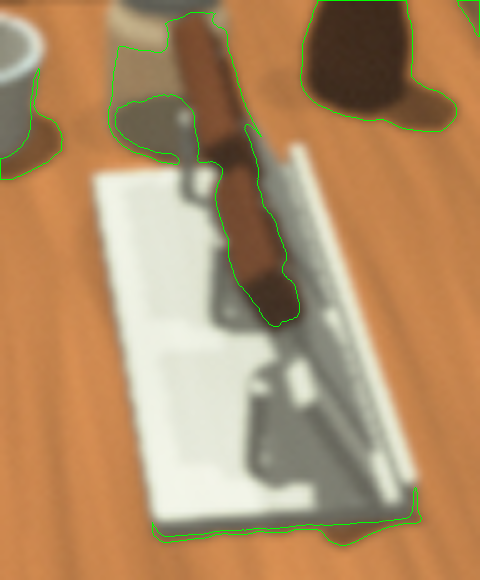

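Run:
```python
from h import *
import pickle
np.set_printoptions(precision=2,suppress=True)
F=pickle.load(open("pics/F.pkl","rb"));ct=Cam(F["top"]);cs=Cam(F["side"])
yaw=np.radians(-2.4);R=np.array([[np.cos(yaw),-np.sin(yaw),0],[np.sin(yaw),np.cos(yaw),0],[0,0,1]])
o=np.array([.5407,-.2003,0])
a=np.radians(30)
def pt(yc,x,y,z): # scraper coords (mm) -> world
    X=31.3+x*np.cos(a)-z*np.sin(a); Z=12.75+x*np.sin(a)+z*np.cos(a)
    return o+R@np.array([X,yc+y,Z])/1000
for cam,n in ((ct,"top"),(cs,"side")):
    im=cam.im.copy(); b=(330,440,165,225) if n=="top" else (300,390,190,310); k=7 if n=="top" else 5
    u=up(im,*b,k)
    for yc,w in ((58,55),(-58,37.5)):
        for s in ((10,80),(10,114),(-10,114)):
            p=cam.proj([pt(yc,s[0],w,s[1]),pt(yc,s[0],-w,s[1])]); print(n,yc,s,p.tolist())
            q=((p-[b[0],b[2]]+.5)*k-.5).astype(int); cv2.line(u,tuple(q[0]),tuple(q[1]),(0,255,0),1)
    cv2.imwrite(f"pics/pred_{n}.png",u)
```

```text
top 58 (10, 80) [[343.60954216832886, 189.90389089234066], [385.8619688966479, 192.16099054110637]]
top 58 (10, 114) [[344.235028576834, 195.3227995592712], [387.7692412806016, 197.6419087971528]]
top 58 (-10, 114) [[343.5947545410503, 202.48232704611678], [386.7637793301316, 204.77342248892438]]
top -58 (10, 80) [[394.8758679341683, 192.64250769708931], [423.613660178586, 194.17766356395234]]
top -58 (10, 114) [[397.05619061500636, 198.1366334896541], [426.66357581719046, 199.71384727778727]]
top -58 (-10, 114) [[395.9729376873304, 205.26217711906392], [425.3325852197344, 206.82037202832075]]
side 58 (10, 80) [[337.5707305798046, 207.70569189451444], [345.264643110055, 233.29089557708932]]
side 58 (10, 114) [[331.09696318366775, 197.71968996989867], [338.2481541435203, 222.73463573579875]]
side 58 (-10, 114) [[323.94546735171724, 201.61079495198524], [330.3100932206252, 226.95573595836424]]
side -58 (10, 80) [[347.12243723771496, 239.46877204365813], [353.66636426143805, 261.229833808733]]
side -58 (10, 114) [[339.97886372843914, 228.7886771739763], [346.0874707856532, 250.1566528159741]]
side -58 (-10, 114) [[331.8498142114282, 233.08714705494174], [337.282369239523, 254.72043541107172]]
```

View pics/pred_top.png

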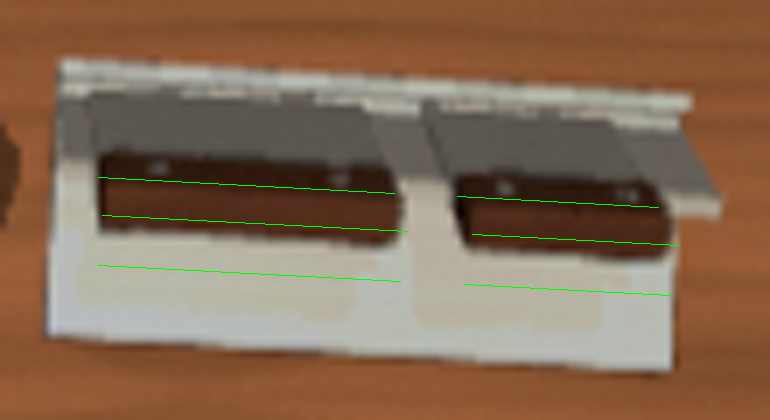

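View pics/pred_side.png

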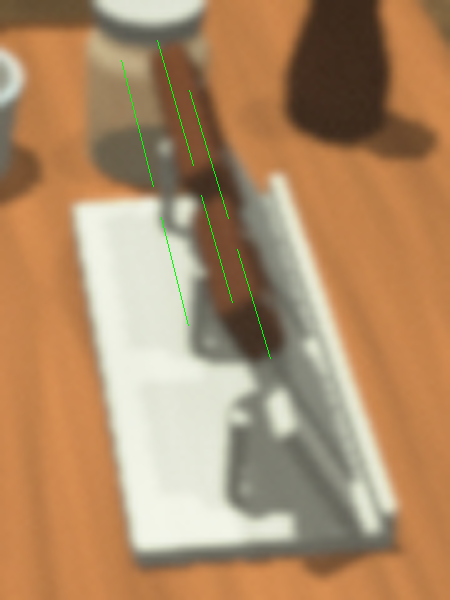

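Run:
```python
from h import *
import pickle
np.set_printoptions(precision=4,suppress=True)
F=pickle.load(open("pics/F.pkl","rb"));ct=Cam(F["top"]);cs=Cam(F["side"])
cv2.imwrite("pics/z1.png",up(ct.im,385,440,172,212,14)); cv2.imwrite("pics/z2.png",up(cs.im,320,390,225,305,7))
print(ct.onz([(430,194.7)],.071),ct.onz([(427,180.3),(338,175.5)],.012))
print(cs.onz([(355,270)],.071),cs.onz([(373,295)],.012))
```

```text
[[ 0.5371 -0.3171  0.071 ]] [[ 0.5835 -0.3268  0.012 ]
 [ 0.594  -0.0775  0.012 ]]
[[ 0.5383 -0.3042  0.071 ]] [[ 0.5767 -0.32    0.012 ]]
```

View pics/z1.png

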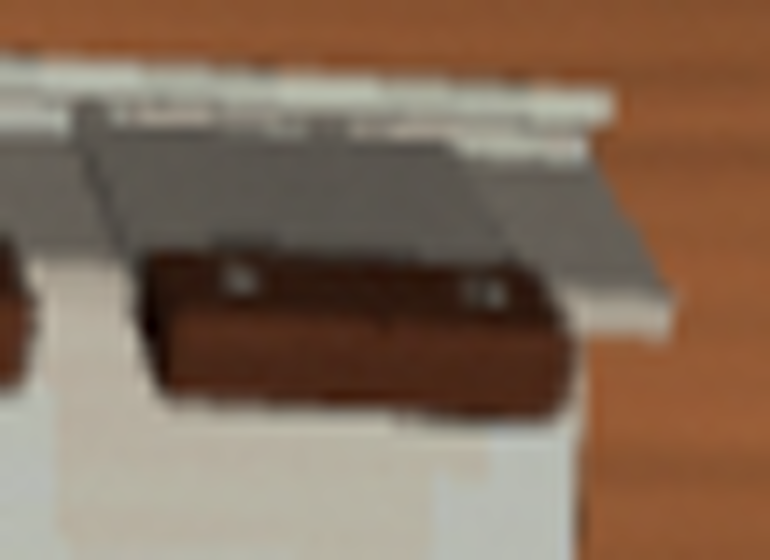

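View pics/z2.png

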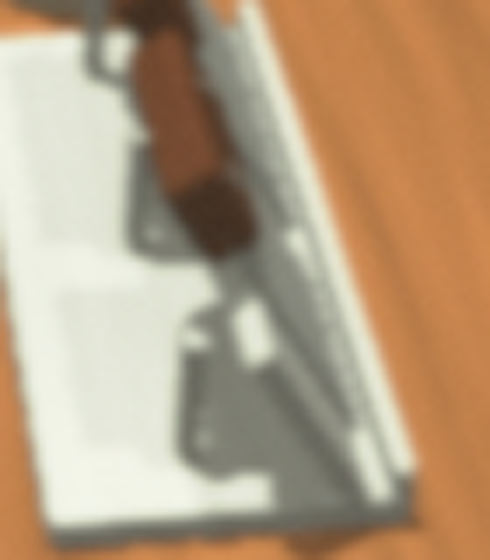

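Run:
```python
from h import *
import pickle
np.set_printoptions(precision=4,suppress=True)
F=pickle.load(open("pics/F.pkl","rb"));ct=Cam(F["top"]);cs=Cam(F["side"])
print("board foot/top -y end",ct.onz([(427.5,183.4)],.012),ct.onz([(432.5,192.7)],.071))
print(tri(ct,[(424.6,201.6),(426,195.6)],cs,[(345.4,252.1),(354.3,248.6)]))
yaw=np.radians(-2.4);R=np.array([[np.cos(yaw),-np.sin(yaw),0],[np.sin(yaw),np.cos(yaw),0],[0,0,1]])
o=np.array([.5517,-.2003,0]);a=np.radians(30)
def pt(yc,x,y,z):
    X=31.3+x*np.cos(a)-z*np.sin(a); Z=12.75+x*np.sin(a)+z*np.cos(a)
    return o+R@np.array([X,yc+y,Z])/1000
print("model",pt(-58,-10,-37.5,114),pt(-58,10,-37.5,114))
for yc in (58,-58): print("grasp pt",pt(yc,0,0,97),"bottom",pt(yc,0,0,0))
for cam,n in ((ct,"top"),(cs,"side")):
    b=(330,440,165,225) if n=="top" else (300,390,190,310); k=7 if n=="top" else 5
    u=up(cam.im,*b,k)
    for yc,w in ((58,55),(-58,37.5)):
        for s in ((10,80),(10,114),(-10,114)):
            p=cam.proj([pt(yc,s[0],w,s[1]),pt(yc,s[0],-w,s[1])])
            q=((p-[b[0],b[2]]+.5)*k-.5).astype(int); cv2.line(u,tuple(q[0]),tuple(q[1]),(0,255,0),1)
    cv2.imwrite(f"pics/pred2_{n}.png",u)
```

```text
board foot/top -y end [[ 0.5748 -0.3281  0.012 ]] [[ 0.5425 -0.3238  0.071 ]]
[[ 0.5173 -0.2921  0.1094  0.0038]
 [ 0.5333 -0.2938  0.1175  0.0066]]
model [ 0.5134 -0.2943  0.1065] [ 0.5307 -0.295   0.1165]
grasp pt [ 0.5369 -0.1416  0.0968] bottom [ 0.5854 -0.1437  0.0127]
grasp pt [ 0.5321 -0.2575  0.0968] bottom [ 0.5805 -0.2596  0.0127]
```

View pics/pred2_top.png

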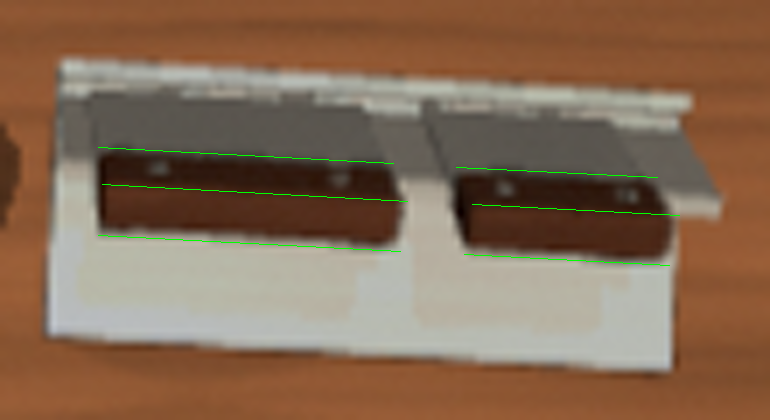

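View pics/pred2_side.png

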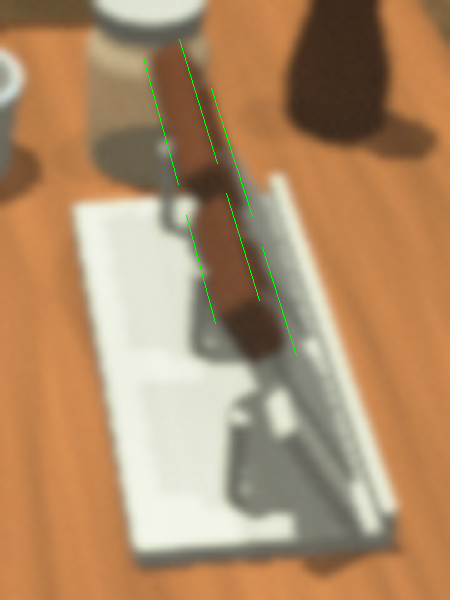

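```bash
cat >> h.py <<'E'
from scipy.spatial.transform import Rotation as Ro
def scr_R(yaw,lean):
    "scraper axes (cols x,y,z): yaw, top leaning to -x by lean (deg)"
    return Ro.from_euler("ZY",[yaw,-lean],degrees=True).as_matrix()
def tool_for(Rs):
    "tool z=-scraper z, tool y=+scraper x -> tool x = y x z"
    y=Rs[:,0];z=-Rs[:,2];return np.c_[np.cross(y,z),y,z]
def rel(tp,tR):
    o=get_obs();R0=Ro.from_quat(o["ee_rot"]).as_matrix()
    d=R0.T@(np.asarray(tp)-o["tool_pos"])*1000; r=Ro.from_matrix(R0.T@tR).as_rotvec()
    print("shift mm",np.round(d,1),"turn",np.round(r,4)); return d,r
np.set_printoptions(precision=4,suppress=True)
E
python3 - <<'E'
from h import *
Rs=scr_R(-2.4,30); 
b=np.array([.5859,-.1437,.0127])
print(Rs[:,2], "TCP grasp",b+Rs[:,2]*.094)
rel(b+Rs[:,2]*.215,tool_for(Rs))
print(b+Rs[:,2]*.215)
E
```

```text
[-0.4996  0.0209  0.866 ] TCP grasp [ 0.5389 -0.1417  0.0941]
shift mm [-496.5 -482.2   46.4] turn [-0.4542 -0.3249  1.2139]
[ 0.4785 -0.1392  0.1989]
```

```bash
python3 -m pendant '[[0,[-496,-482,-20],[-0.454,-0.325,1.214]],[0,[-496,-482,-20],[-0.454,-0.325,1.214]],[0,[-496,-482,-20],[-0.454,-0.325,1.214]],[0,[-496,-482,-20],[-0.454,-0.325,1.214]],[0,[-496,-482,-20],[-0.454,-0.325,1.214]],[0,[-496,-482,-20],[-0.454,-0.325,1.214]],[0,[-496,-482,-20],[-0.454,-0.325,1.214]],[0,[-496,-482,-20],[-0.454,-0.325,1.214]],[0,[-496,-482,-20],[-0.454,-0.325,1.214]],[0,[-496,-482,-20],[-0.454,-0.325,1.214]],[0,[-496,-482,-20],[-0.454,-0.325,1.214]],[0,[-496,-482,-20],[-0.454,-0.325,1.214]],[0,[-496,-482,46],[-0.454,-0.325,1.214]],[0,[-496,-482,46],[-0.454,-0.325,1.214]],[0,[-496,-482,46],[-0.454,-0.325,1.214]]]'
python3 - <<'E'
from h import *
Rs=scr_R(-2.4,30);b=np.array([.5859,-.1437,.0127])
rel(b+Rs[:,2]*.094,tool_for(Rs));o=get_obs();print(o["qpos"],o["finger_gap"])
for n in("top","side"):
    f=grab(n);cv2.imwrite(f"pics/a_{n}.png",f["pixels"])
E
```

```text
time: 2.17
tool_pos: [0.4789, -0.1388, 0.2008]
ee_rot: [0.697, 0.669, 0.18, 0.187]
contact_force: [0.1, 0.2, -0.4]
finger_gap: 0.0429
shift mm [ -0.4  -1.5 122.4] turn [ 0.0014 -0.0001  0.0003]
[-0.3799 -0.1017 -0.6599  0.5126  0.1671  1.2752] 0.042888571180236125
```

View pics/a_top.png

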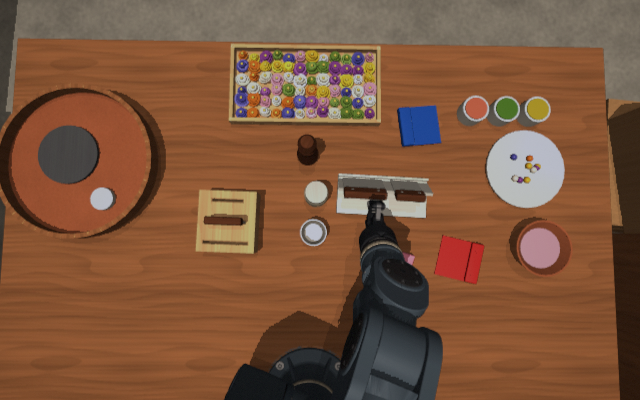

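View pics/a_side.png

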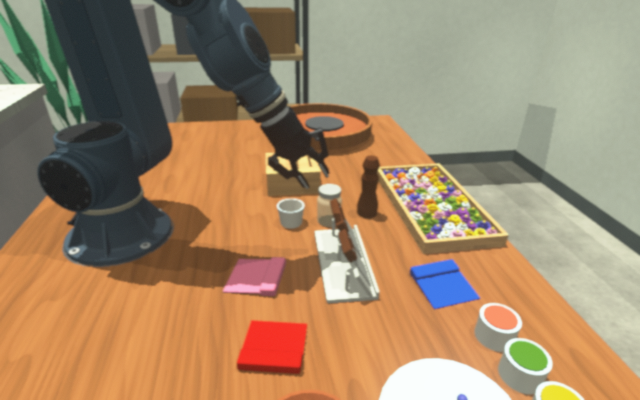

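The arm tilts over the wide handle with the fingertips near (376,207) in the top view. I'll project the reported TCP into both views and compare with what they show.

Run:
```python
from h import *
F={n:eyes.grab_frame(n) for n in("top","side")}
o=get_obs();p=o["tool_pos"];R=Ro.from_quat(o["ee_rot"]).as_matrix()
for n,b,k in(("top",(340,420,180,250),8),("side",(250,350,120,200),7)):
    c=Cam(F[n]);u=up(c.im,*b,k)
    pts=[p,p+R[:,2]*.014,p+R[:,1]*.0215+R[:,2]*.01,p-R[:,1]*.0215+R[:,2]*.01,p+R[:,2]*.122,p-R[:,2]*.12]
    for q,col in zip(c.proj(pts),[(0,0,255),(0,255,0),(255,255,0),(255,255,0),(255,0,255),(0,255,255)]):
        print(n,q); cv2.circle(u,tuple(((q-[b[0],b[2]]+.5)*k).astype(int)),4,col,-1)
    cv2.imwrite(f"pics/b_{n}.png",u)
```

```text
top [369.8724 213.1586]
top [369.2446 210.4122]
top [370.4284 202.8567]
top [368.436  219.3572]
top [364.9178 191.483 ]
top [376.0518 240.1929]
side [314.6546 177.3463]
side [317.7909 182.1016]
side [325.3628 176.0124]
side [308.4989 185.4544]
side [340.4068 216.392 ]
side [285.559  133.2313]
```

View pics/b_top.png

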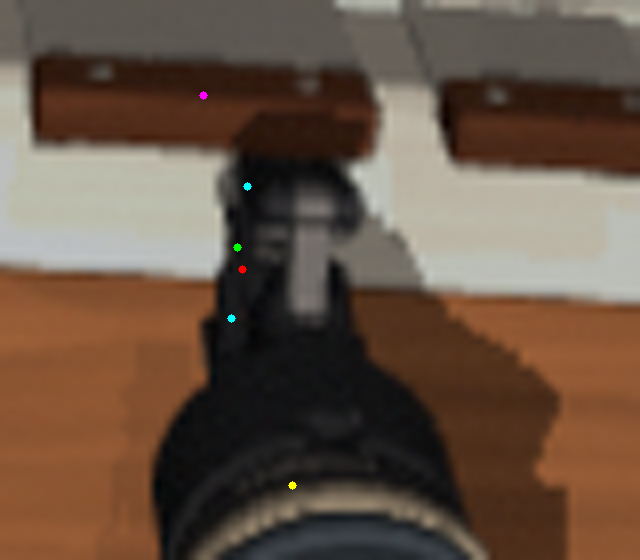

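View pics/b_side.png

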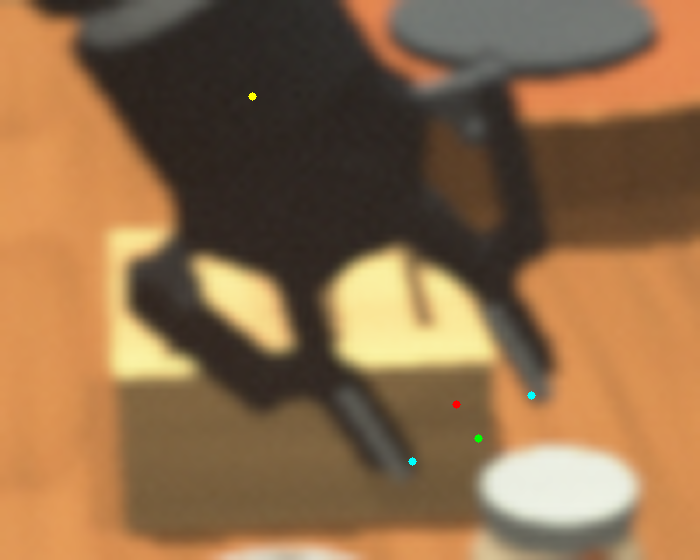

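Run:
```python
from h import *
import pickle
F=pickle.load(open("pics/F.pkl","rb"));ct=Cam(F["top"]);cs=Cam(F["side"])
p=np.array([.1891,.4893,.2447])
print("top",ct.proj([p,p+[0,0,-.014],p+[0,0,.12],[0,0,0],[0,0,.1]]))
print("side",cs.proj([p,p+[0,0,-.014],p+[0,0,.12],[0,0,0],[0,0,.1]]))
u=up(ct.im,0,120,310,400,6); 
ty=np.array([.36,.933,0])
for q in ct.proj([p,p+[0,0,-.014],p+ty*.0425,p-ty*.0425,p+[0,0,.12]]): cv2.circle(u,tuple(((q-[0,310]+.5)*6).astype(int)),4,(0,0,255),-1)
cv2.imwrite("pics/st.png",u)
u=up(ct.im,250,370,330,400,6)
for q in ct.proj([[0,0,0],[0,0,.1],[.11,0,0],[0,.11,0],[0,-.11,0]]): cv2.circle(u,tuple(((q-[250,330]+.5)*6).astype(int)),4,(0,255,0),-1)
cv2.imwrite("pics/st2.png",u)
u=up(cs.im,50,250,0,270,2.2)
for q in cs.proj([[0,0,0],[0,0,.1],[.11,0,0],[0,.11,0],[0,-.11,0],[-.11,0,0],p,p+ty*.0425,p-ty*.0425,p+[0,0,.12]]): cv2.circle(u,tuple(((q-[50,0]+.5)*2.2).astype(int)),3,(0,255,0),-1)
cv2.imwrite("pics/st3.png",u)
```

```text
top [[ 75.999  346.2843]
 [ 79.8094 344.4677]
 [ 37.3447 364.7127]
 [307.6971 393.9691]
 [307.3398 410.1644]]
side [[201.0751  86.2169]
 [201.6468  90.403 ]
 [195.9136  48.4209]
 [120.1203 234.5122]
 [110.194  200.754 ]]
```

View pics/st.png

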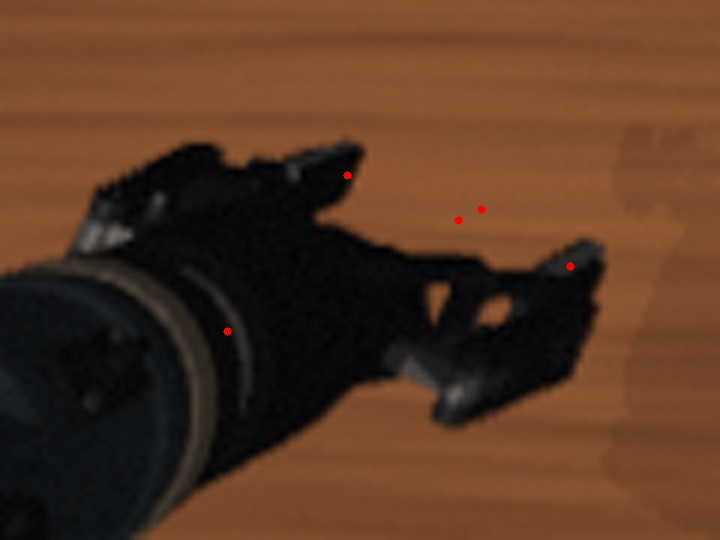

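View pics/st2.png

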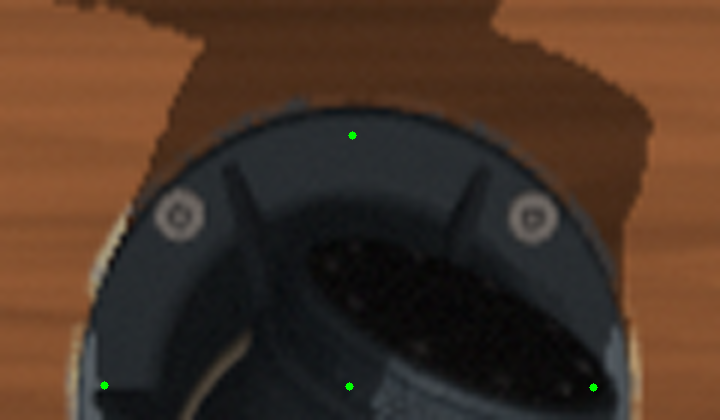

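View pics/st3.png

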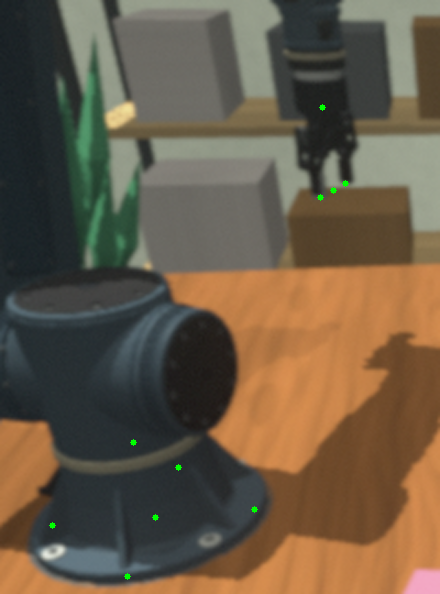

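Run:
```python
from h import *
F={n:eyes.grab_frame(n) for n in("top","side")};ct=Cam(F["top"]);cs=Cam(F["side"])
o=get_obs();p=o["tool_pos"];R=Ro.from_quat(o["ee_rot"]).as_matrix()
print(p+R[:,1]*.0215+R[:,2]*.014, R)
print("tri",tri(ct,[(378,200.6)],cs,[(327.6,177)]))
print("expected top/side",ct.proj([p+R[:,1]*.0215+R[:,2]*.014]),cs.proj([p+R[:,1]*.0215+R[:,2]*.014]))
cv2.imwrite("pics/d_top.png",up(ct.im,345,415,190,240,11))
cv2.imwrite("pics/d_side.png",up(cs.im,260,350,130,200,8))
```

```text
[ 0.5046 -0.1398  0.1997] [[ 0.0414  0.864   0.5017]
 [ 0.9991 -0.0355 -0.0213]
 [-0.0006  0.5022 -0.8648]]
tri [[ 0.5066 -0.1561  0.2098  0.003 ]]
expected top/side [[370.1341 202.3863]] [[325.9585 177.7367]]
```

View pics/d_top.png

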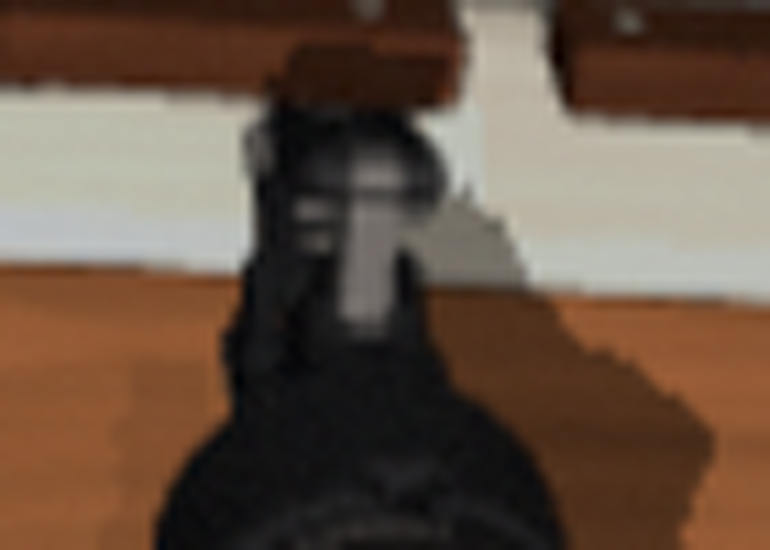

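```bash
python3 -m pendant '[[0,[3,-1,30],[0,0,0]],[0,[3,-1,60],[0,0,0]],[0,[3,-1,80],[0,0,0]],[0,[3,-1,95],[0,0,0]],[0,[3,-1,105],[0,0,0]],[0,[3,-1,105],[0,0,0]]]'
python3 - <<'E'
from h import *
Rs=scr_R(-2.4,30);b=np.array([.5859,-.1402,.0127])
rel(b+Rs[:,2]*.094,tool_for(Rs))
cv2.imwrite("pics/e_side.png",up(grab("side")["pixels"],300,390,170,280,5))
cv2.imwrite("pics/e_top.png",up(grab("top")["pixels"],330,440,165,235,7))
E
```

```text
time: 3.22
tool_pos: [0.53, -0.1378, 0.1077]
ee_rot: [0.697, 0.669, 0.179, 0.186]
contact_force: [-0.6, 0.2, -0.3]
finger_gap: 0.0425
shift mm [-0.1  1.  16.2] turn [-0.0005 -0.0005 -0.0001]
```

View pics/e_side.png

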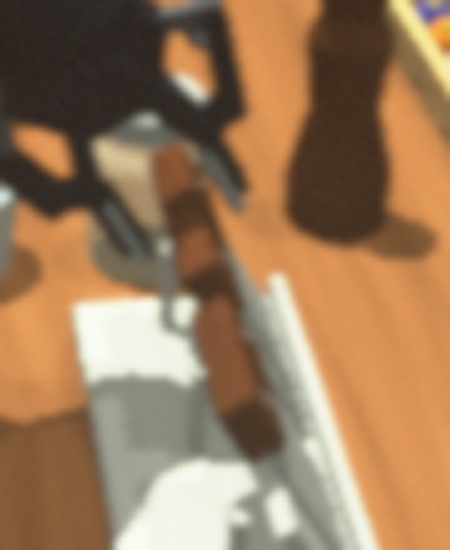

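View pics/e_top.png

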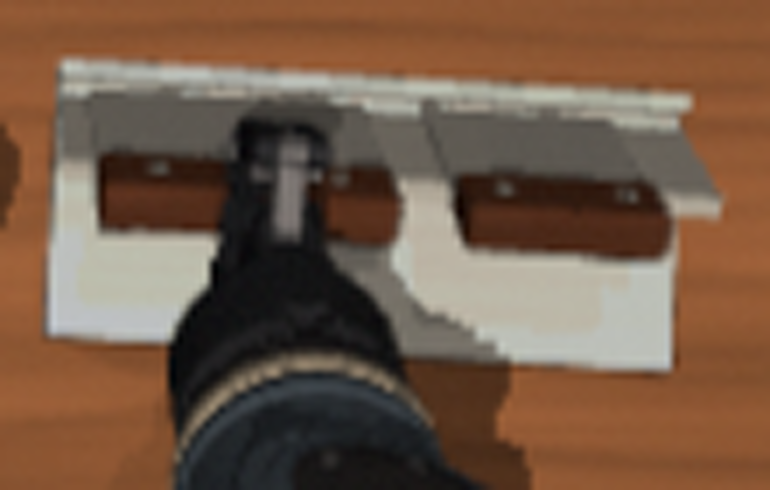

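```bash
python3 -m pendant '[[0,[0,1,8],[0,0,0]],[0,[0,1,16],[0,0,0]],[0,[0,1,16],[0,0,0]],[1,[0,1,16],[0,0,0]],[1,[0,1,16],[0,0,0]],[1,[0,1,16],[0,0,0]],[1,[0,1,16],[0,0,0]],[1,[0,1,16],[0,0,0]],[1,[0,1,16],[0,0,0]]]'
python3 - <<'E'
from h import *
o=get_obs();print(o)
cv2.imwrite("pics/f_side.png",up(grab("side")["pixels"],300,390,170,280,5))
E
```

```text
time: 4.45
tool_pos: [0.5387, -0.1383, 0.0946]
ee_rot: [0.697, 0.668, 0.179, 0.187]
contact_force: [0.6, 0.2, 0.1]
finger_gap: 0.0192
{'time': 4.45, 'qpos': array([-0.3249,  0.1373, -0.7544,  0.1728,  0.1403,  1.3243]), 'joint_vel': array([ 0.0011,  0.001 , -0.0005, -0.0012,  0.0007, -0.0002]), 'tau': array([ -0.0562, -40.6351,  29.5089,  -5.5907,   0.425 ,  -0.0085]), 'tool_pos': array([ 0.5387, -0.1383,  0.0946]), 'ee_rot': array([0.6972, 0.6685, 0.1792, 0.1868]), 'contact_force': array([0.5902, 0.151 , 0.1252]), 'torque': array([0.0997, 0.4424, 0.0192]), 'finger_gap': 0.0192321641060477}
```

View pics/f_side.png

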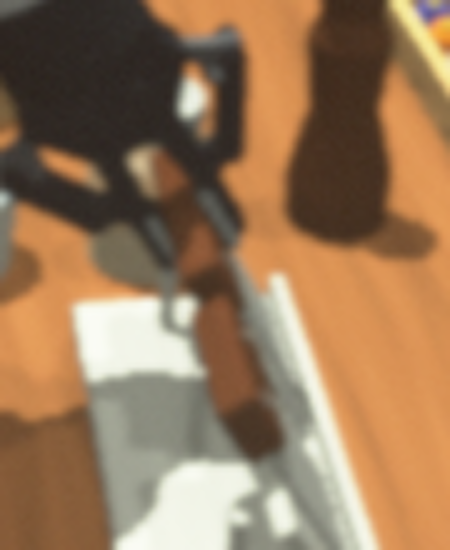

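```bash
python3 -m pendant '[[1,[0,0.5,-8],[0,0,0]],[1,[0,1,-16],[0,0,0]],[1,[0,3,-40],[0,0,0]],[1,[0,5,-75],[0,0,0]],[1,[0,5,-110],[0,0,0]],[1,[0,5,-140],[0,0,0]],[1,[0,5,-140],[0,0,0]]]'
python3 - <<'E'
from h import *
Rs=scr_R(-1.8,0)
rel([.430,-.10,.28],tool_for(Rs)); rel([.4067,.2225,.28],tool_for(Rs))
cv2.imwrite("pics/g_side.png",grab("side")["pixels"])
t=Cam(grab("top"));print("mill",t.onz([(307,139)],.175))
E
```

```text
time: 5.38
tool_pos: [0.4731, -0.1359, 0.2208]
ee_rot: [0.697, 0.668, 0.18, 0.189]
contact_force: [0.8, -0.5, -2.6]
finger_gap: 0.0192
shift mm [ 34.   -8.8 -73.6] turn [ 0.5276  0.0041 -0.0106]
shift mm [355.2 -40.5 -92.6] turn [ 0.5276  0.0041 -0.0106]
mill [[0.6572 0.008  0.175 ]]
```

View pics/g_side.png

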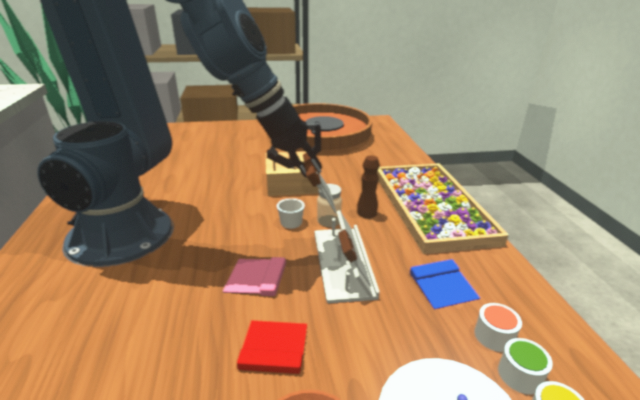

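```bash
python3 -m pendant '[[1,[34,-9,-74],[0.528,0.004,-0.011]],[1,[34,-9,-74],[0.528,0.004,-0.011]],[1,[34,-9,-74],[0.528,0.004,-0.011]],[1,[34,-9,-74],[0.528,0.004,-0.011]],[1,[80,-13,-77],[0.528,0.004,-0.011]],[1,[125,-18,-79],[0.528,0.004,-0.011]],[1,[170,-22,-82],[0.528,0.004,-0.011]],[1,[215,-26,-84],[0.528,0.004,-0.011]],[1,[260,-31,-87],[0.528,0.004,-0.011]],[1,[300,-35,-90],[0.528,0.004,-0.011]],[1,[335,-38,-92],[0.528,0.004,-0.011]],[1,[355,-40.5,-93],[0.528,0.004,-0.011]],[1,[355,-40.5,-93],[0.528,0.004,-0.011]],[1,[355,-40.5,-93],[0.528,0.004,-0.011]]]'
python3 - <<'E'
from h import *
rel([.4067,.2225,.19],tool_for(scr_R(-1.8,0)));print(get_obs()["qpos"])
for n in("top","side"): cv2.imwrite(f"pics/h_{n}.png",grab(n,f"h_{n}")["pixels"])
E
```

```text
time: 7.22
tool_pos: [0.4062, 0.2219, 0.2779]
ee_rot: [0.718, 0.696, -0.001, -0.002]
contact_force: [-0.3, 0.2, -2.6]
finger_gap: 0.0192
shift mm [ 0.5  0.9 87.9] turn [-0.0046 -0.0012  0.0008]
[ 0.4978  0.1242 -0.0741  1.3758  0.0033  2.0993]
```

View pics/h_top.png

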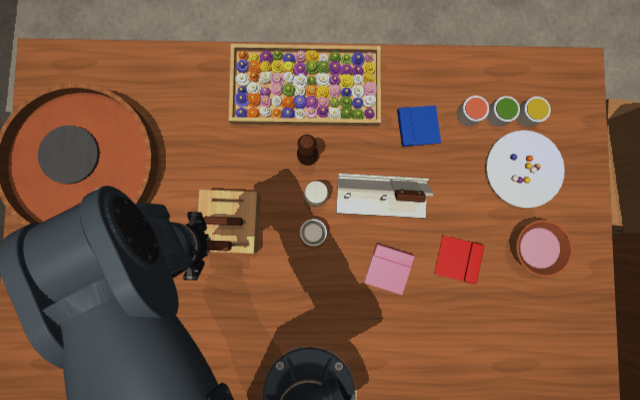

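View pics/h_side.png

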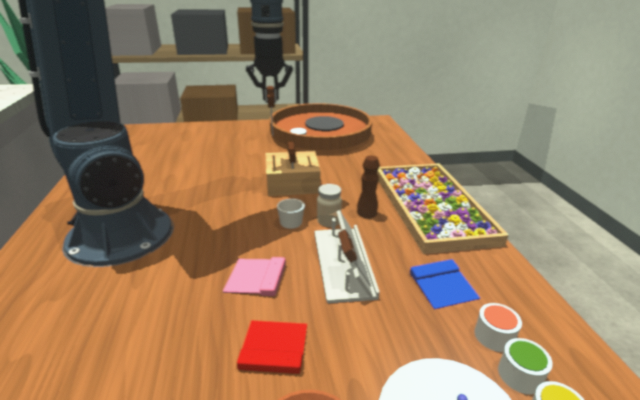

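```bash
python3 -m pendant '[[1,[0,0,25],[0,0,0]],[1,[0,0,50],[0,0,0]],[1,[0,0,70],[-0.002,0,0]],[1,[0,0,80],[-0.004,0,0]],[1,[0.5,1,83],[-0.004,0,0]],[1,[0.5,1,83],[-0.004,0,0]],[1,[0.5,1,83],[-0.004,0,0]]]'
python3 - <<'E'
from h import *
o=get_obs();print(o["tool_pos"],o["contact_force"]); rel([.4067,.2225,.19],tool_for(scr_R(-1.8,0)))
a=Cam(grab("top","i_top"));b=Cam(grab("side","i_side"))
cv2.imwrite("pics/i_top.png",up(a.im,185,270,180,262,7))
cv2.imwrite("pics/i_side.png",up(b.im,250,335,105,200,6))
E
```

```text
time: 8.2
tool_pos: [0.4075, 0.2233, 0.1963]
ee_rot: [0.718, 0.696, 0.001, -0.0]
contact_force: [-0.4, -0.3, -2.5]
finger_gap: 0.019
[0.4075 0.2233 0.1963] [-0.401  -0.3112 -2.5332]
shift mm [-0.8 -0.8  6.3] turn [ 0.0005 -0.0018  0.0009]
```

View pics/i_top.png

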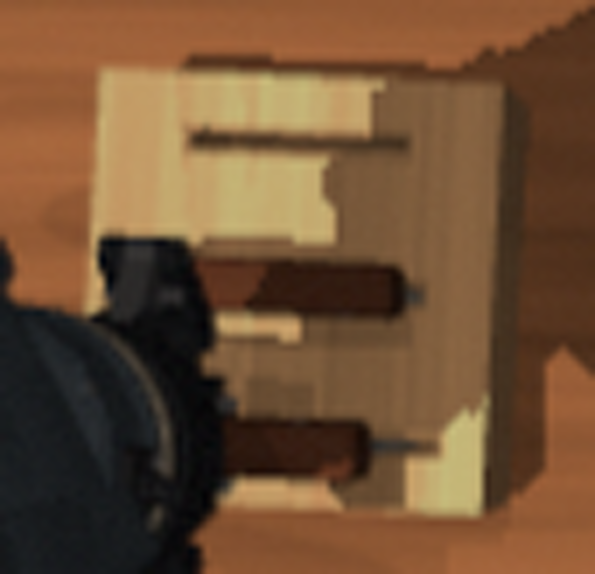

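View pics/i_side.png

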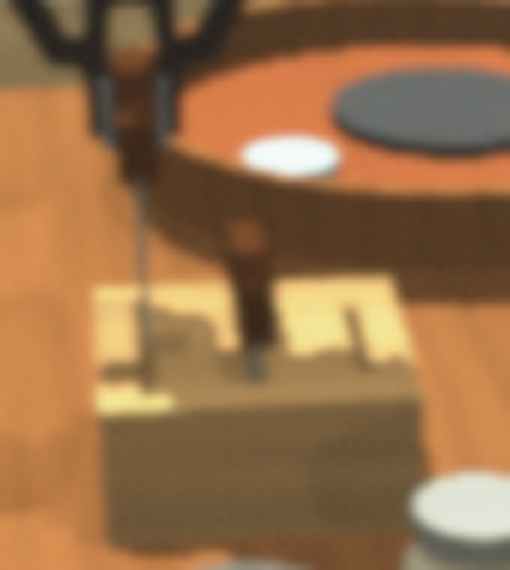

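Run:
```python
from h import *
import pickle
F=pickle.load(open("pics/F.pkl","rb"));ct=Cam(F["top"]);cs=Cam(F["side"])
p=np.array([.4075,.2233,.1963]);Rs=scr_R(-1.8,0)
q=p-[0,0,.094]
def P(x,y,z): return q+Rs@np.array([x,y,z])/1000
pts=[P(0,-55,114),P(0,-55,80),P(0,-55,75),P(0,-55,0),P(0,-55,40)]
slot=np.array([.4067,.2225,.075]); s2=[slot+Rs@np.array([0,-.058,0]),slot+Rs@np.array([0,.058,0])]
t=(ct.proj(pts)-[185,180]+.5)*7; s=(cs.proj(pts)-[250,105]+.5)*6
print("top crop",t,"\nslot ends",(ct.proj(s2)-[185,180]+.5)*7); print("side crop",s,"\nslot",(cs.proj(s2)-[250,105]+.5)*6)
```

```text
top crop [[344.7717 453.5145]
 [364.4997 450.9306]
 [367.2805 450.5664]
 [405.703  445.5341]
 [385.9469 448.1216]] 
slot ends [[428.5571 446.4135]
 [113.9792 433.4294]]
side crop [[135.9599 119.7973]
 [139.3432 188.7537]
 [139.8321 198.7172]
 [146.9106 342.986 ]
 [143.1937 267.2307]] 
slot [[148.0459 396.6678]
 [141.1683 301.1867]]
```

Run:
```python
from h import *
a=np.load("pics/i_top.npy");b=np.load("pics/i_side.npy")
u=up(a,210,260,225,256,14);v=up(b,262,292,120,176,10)
g=lambda im:cv2.convertScaleAbs(im,alpha=1.6,beta=-20)
h=max(u.shape[0],v.shape[0]);c=np.zeros((560,300+14*35,3),np.uint8);c[:560,:300]=g(v)[:560];
u=up(a,222,257,225,256,14);c[:u.shape[0],300:300+u.shape[1]]=g(u)
cv2.imwrite("pics/j.png",c)
gr=cv2.cvtColor(b,cv2.COLOR_BGR2GRAY).astype(int)
for r in range(134,172): print(r,gr[r,266:282])
```

```text
134 [141 133 123 102  75  56  54  53  51  49  55  62  64  63  64  65]
135 [140 132 124 111  92  76  68  64  57  57  57  63  63  64  65  64]
136 [139 132 128 122 113  97  84  75  67  64  64  63  63  63  65  63]
137 [138 132 130 128 123 113  97  85  74  66  66  64  64  63  64  63]
138 [141 134 132 129 128 123 108  89  76  69  66  66  65  63  64  64]
139 [142 137 131 129 130 126 112  95  79  73  69  65  64  63  65  64]
140 [143 138 135 131 129 129 117  99  82  75  72  69  66  64  63  65]
141 [144 141 136 131 131 128 118 101  88  80  74  72  69  66  67  65]
142 [145 142 139 135 133 129 121 109  99  90  79  73  72  70  70  67]
143 [145 143 140 138 137 132 123 116 113 104  92  80  73  71  71  73]
144 [146 144 141 140 141 136 128 120 120 121 109  91  79  74  73  72]
145 [146 144 143 142 141 139 130 121 124 129 124 110  95  85  79  75]
146 [148 144 144 142 143 142 133 123 126 135 135 129 118 107  94  86]
147 [148 147 143 145 144 141 133 123 130 141 144 139 132 123 115 107]
148 [149 149 145 145 144 142 133 125 131 142 147 144 137 133 129 125]
149 [150 148 147 146 145 143 135 128 132 143 149 1
[... 859 characters left out ...]

162 [194 206 209 211 208 199 173 132 111 110 111 113 114 113 119 124]
163 [192 203 206 206 205 196 172 131 108 107 114 116 116 117 121 125]
164 [185 191 191 189 189 182 158 125 104 107 117 122 123 124 125 127]
165 [172 167 154 149 148 144 130 110  99 107 118 127 128 128 127 127]
166 [152 137 123 118 118 115 109  99  97 106 119 127 129 129 129 129]
167 [145 128 118 117 117 115 111 102 100 108 120 129 132 131 131 131]
168 [159 151 143 142 148 148 139 121 108 115 125 133 134 135 135 134]
169 [182 190 184 185 192 193 181 151 126 129 139 142 140 138 138 136]
170 [198 212 213 214 217 217 207 182 160 162 170 169 157 145 139 139]
171 [202 219 223 223 223 222 218 207 200 204 209 203 182 156 142 141]
```

View pics/j.png

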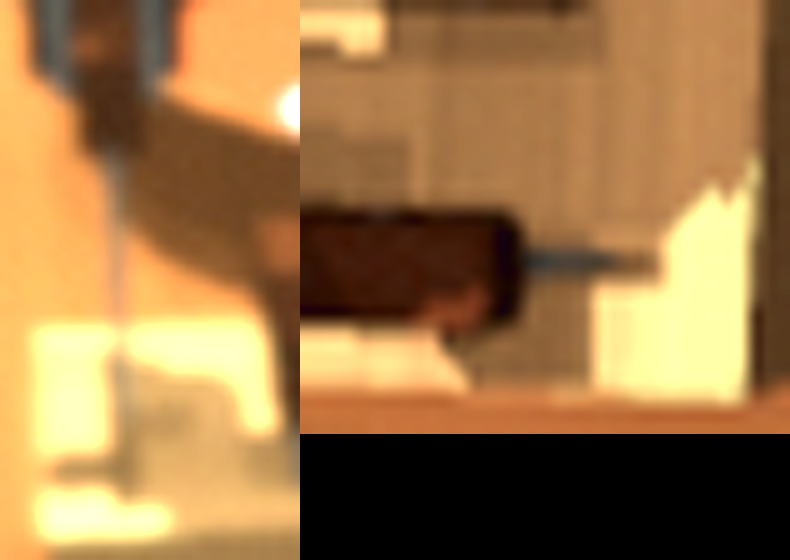

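```bash
python3 -m pendant '[[1,[-1.5,-0.4,0],[0,-0.001,0]],[1,[-1.5,-0.4,10],[0,-0.001,0]],[1,[-1.5,-0.4,18],[0,-0.001,0]],[1,[-1.5,-0.4,22],[0,-0.001,0]],[1,[-1.5,-0.4,26],[0,-0.001,0]],[1,[-1.5,-0.4,30],[0,-0.001,0]],[1,[-1.5,-0.4,34],[0,-0.001,0]],[1,[-1.5,-0.4,34],[0,-0.001,0]]]'
python3 - <<'E'
from h import *
o=get_obs();print(o["tool_pos"],o["contact_force"],o["torque"]); rel([.4067,.2225,.15],tool_for(scr_R(-1.8,0)))
a=Cam(grab("top","k_top"));b=Cam(grab("side","k_side"))
c=np.zeros((560,790,3),np.uint8);v=up(b.im,262,292,120,176,10);c[:560,:300]=v
u=up(a.im,222,257,225,256,14);c[:u.shape[0],300:300+u.shape[1]]=u
cv2.imwrite("pics/k.png",c)
E
```

```text
time: 9.3
tool_pos: [0.4065, 0.2216, 0.1614]
ee_rot: [0.718, 0.696, -0.0, -0.0]
contact_force: [-0.7, -0.7, -2.4]
finger_gap: 0.0193
[0.4065 0.2216 0.1614] [-0.7153 -0.668  -2.3607] [ 0.0162  0.0015 -0.0004]
shift mm [ 0.9  0.2 11.4] turn [-0.0008 -0.0001  0.001 ]
```

View pics/k.png

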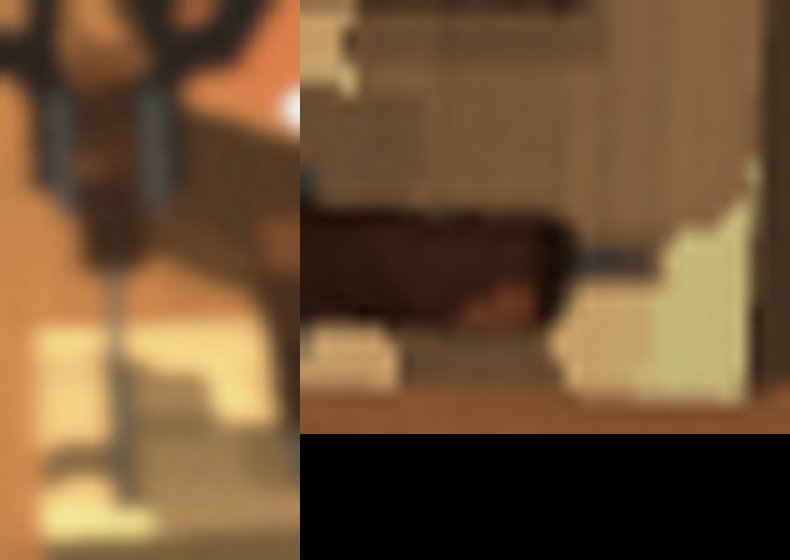

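```bash
python3 -m pendant '[[1,[0,0,4],[0,0,0]],[1,[0,0,8],[0,0,0]],[1,[0,0,13],[0,0,0]],[1,[0,0,18],[0,0,0]],[1,[0,0,22],[0,0,0]],[1,[0,0,22],[0,0,0]]]' && python3 -c "
from h import *
o=get_obs();print(o['contact_force'],o['torque'],o['qpos'])"
```

```text
time: 10.15
tool_pos: [0.4065, 0.2216, 0.1393]
ee_rot: [0.718, 0.696, -0.0, -0.0]
contact_force: [-0.4, -0.0, -1.6]
finger_gap: 0.0191
[-0.4054 -0.0408 -1.552 ] [-0.053   0.0162 -0.0079] [ 0.4989  0.1975 -0.3516  1.0225  0.0004  2.1001]
```

```bash
python3 -m pendant '[[1,[0,0,4],[0,0,0]],[1,[0,0,8],[0,0,0]],[1,[0,0,12],[0,0,0]],[1,[0,0,16],[0,0,0]],[1,[0,0,20],[0,0,0]],[1,[0,0,24],[0,0,0]],[1,[0,0,27],[0,0,0]],[1,[0,0,27],[0,0,0]]]' && python3 -c "
from h import *
o=get_obs();print(o['contact_force'],o['torque'],o['qpos'])
a=Cam(grab('top','k_top'));b=Cam(grab('side','k_side'))
c=np.zeros((560,790,3),np.uint8);v=up(b.im,262,292,120,176,10);c[:560,:300]=v
u=up(a.im,222,257,225,256,14);c[:u.shape[0],300:300+u.shape[1]]=u
cv2.imwrite('pics/l.png',c)"
```

```text
time: 11.15
tool_pos: [0.4065, 0.2216, 0.1124]
ee_rot: [0.718, 0.696, -0.0, -0.0]
contact_force: [0.4, 0.2, -2.2]
finger_gap: 0.019
[ 0.4184  0.1967 -2.1723] [ 0.0293 -0.044  -0.0379] [ 0.4989  0.222  -0.3967  0.9527  0.0004  2.1002]
```

View pics/l.png

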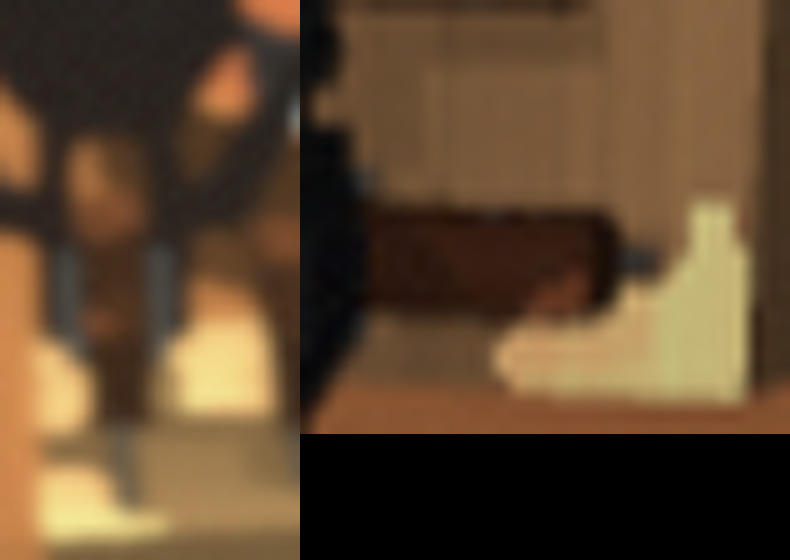

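```bash
python3 -m pendant '[[1,[0,0,2],[0,0,0]],[1,[0,0,4],[0,0,0]],[1,[0,0,5],[0,0,0]],[1,[0,0,6],[0,0,0]],[1,[0,0,6],[0,0,0]]]';python3 -m pendant '[[1,[0,0,0.7],[0,0,0]],[1,[0,0,1.4],[0,0,0]],[1,[0,0,1.4],[0,0,0]]]'
```

```text
time: 11.88
tool_pos: [0.4067, 0.2217, 0.1066]
ee_rot: [0.718, 0.696, -0.0, -0.0]
contact_force: [-0.4, -0.3, -2.2]
finger_gap: 0.0189
time: 12.25
tool_pos: [0.4066, 0.2217, 0.1052]
ee_rot: [0.718, 0.696, -0.0, -0.0]
contact_force: [-0.0, 0.6, -2.5]
finger_gap: 0.019
```

```bash
python3 -m pendant '[[1,[0,0,0.7],[0,0,0]],[1,[0,0,1.4],[0,0,0]],[1,[0,0,1.4],[0,0,0]]]'
```

```text
time: 12.62
tool_pos: [0.4068, 0.2217, 0.1047]
ee_rot: [0.718, 0.696, 0.0, -0.0]
contact_force: [-2.3, -2.7, 8.9]
finger_gap: 0.0191
```

```bash
python3 -m pendant '[[1,[0,0,-0.8],[0,0,0]],[1,[0,0,-0.8],[0,0,0]],[0.45,[0,0,-0.8],[0,0,0]],[0.3,[0,0,-0.8],[0,0,0]],[0.2,[0,0,-0.8],[0,0,0]],[0.2,[0,0,-0.8],[0,0,0]],[0.2,[0,0,-0.8],[0,0,0]]]'
python3 - <<'E'
from h import *
b=Cam(grab("side")); cv2.imwrite("pics/m.png",up(b.im,250,335,105,200,6))
E
```

```text
time: 13.5
tool_pos: [0.4067, 0.2217, 0.1047]
ee_rot: [0.718, 0.696, -0.0, -0.0]
contact_force: [-0.3, -1.2, -0.1]
finger_gap: 0.0343
```

View pics/m.png

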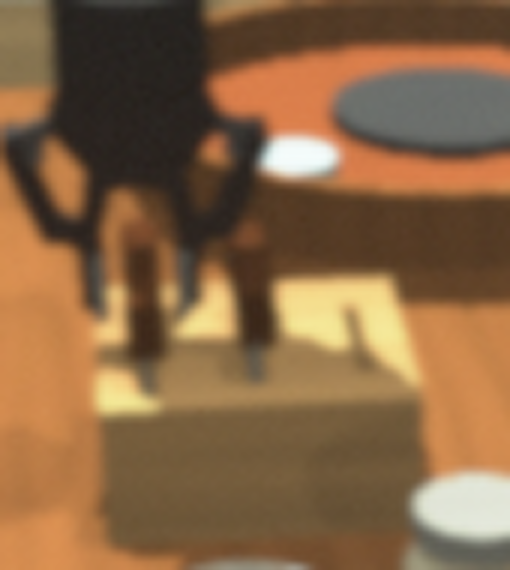

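```bash
python3 -m pendant '[[0.2,[0,0,-10],[0,0,0]],[0.2,[0,0,-40],[0,0,0]],[0.2,[0,0,-90],[0,0,0]],[0,[0,0,-150],[0,0,0]],[0,[0,0,-165],[0,0,0]],[0,[0,0,-165],[0,0,0]]]'
python3 - <<'E'
from h import *
Rs=scr_R(-2.4,30);b=np.array([.581,-.2561,.0127])
print(b+Rs[:,2]*.215)
rel(b+Rs[:,2]*.215,tool_for(Rs))
for n in("top","side"): cv2.imwrite(f"pics/n_{n}.png",grab(n)["pixels"])
E
```

```text
time: 14.3
tool_pos: [0.4073, 0.222, 0.2713]
ee_rot: [0.718, 0.696, 0.002, 0.0]
contact_force: [-0.0, -0.0, -0.7]
finger_gap: 0.0425
[ 0.4736 -0.2516  0.1989]
shift mm [-471.5   80.5   71.7] turn [-0.5212 -0.0049  0.0106]
```

View pics/n_side.png

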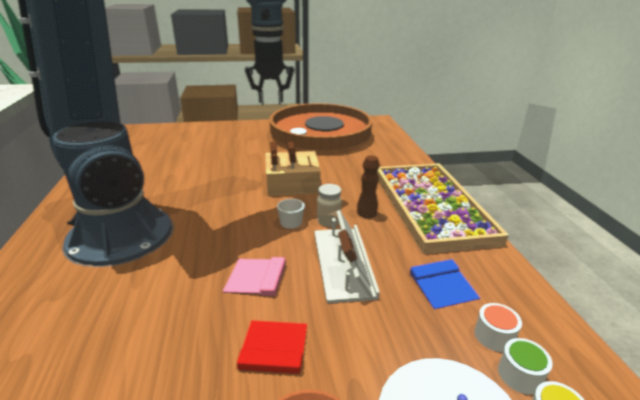

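The wide scraper stands in the block at (273,157) in the side view, and the gripper is clear. Next I'll move to the narrow one.

```bash
python3 -m pendant '[[0,[-60,10,0],[0,0,0.011]],[0,[-120,20,0],[0,0,0.011]],[0,[-180,30,0],[0,0,0.011]],[0,[-240,40,0],[-0.1,0,0.011]],[0,[-300,50,0],[-0.25,-0.005,0.011]],[0,[-360,60,0],[-0.4,-0.005,0.011]],[0,[-420,70,10],[-0.521,-0.005,0.011]],[0,[-471,80,40],[-0.521,-0.005,0.011]],[0,[-471,80,71],[-0.521,-0.005,0.011]],[0,[-471,80,71],[-0.521,-0.005,0.011]],[0,[-471,80,71],[-0.521,-0.005,0.011]],[0,[-471,80,71],[-0.521,-0.005,0.011]],[0,[-471,80,71],[-0.521,-0.005,0.011]]]'
python3 - <<'E'
from h import *
Rs=scr_R(-2.4,30);b=np.array([.581,-.2561,.0127])
rel(b+Rs[:,2]*.111,tool_for(Rs));print(get_obs()["qpos"])
E
```

```text
time: 16.02
tool_pos: [0.4729, -0.2513, 0.1996]
ee_rot: [0.697, 0.669, 0.178, 0.187]
contact_force: [-0.2, 0.1, 0.0]
finger_gap: 0.0427
shift mm [ -0.1   0.4 105. ] turn [-0.0014  0.002   0.0019]
[-0.6421 -0.0012 -0.5597  0.5678  0.2838  1.0337]
```

```bash
python3 -m pendant '[[0,[0,0,30],[0,0.002,0.002]],[0,[0,0,60],[-0.001,0.002,0.002]],[0,[0,0,80],[-0.001,0.002,0.002]],[0,[0,0,95],[-0.001,0.002,0.002]],[0,[0,0,105],[-0.001,0.002,0.002]],[0,[0,0,105],[-0.001,0.002,0.002]]]'
python3 - <<'E'
from h import *
Rs=scr_R(-2.4,30);b=np.array([.581,-.2561,.0127])
rel(b+Rs[:,2]*.094,tool_for(Rs))
c=np.zeros((550,800,3),np.uint8)
v=up(grab("side")["pixels"],310,380,190,290,5);c[:500,:350]=v
u=up(grab("top")["pixels"],355,445,165,235,5);c[:350,350:800]=u
cv2.imwrite("pics/o.png",c)
E
```

```text
time: 16.77
tool_pos: [0.5246, -0.2536, 0.1072]
ee_rot: [0.698, 0.668, 0.179, 0.186]
contact_force: [1.3, -1.2, 0.9]
finger_gap: 0.0428
shift mm [-0.2  1.7 16. ] turn [-0.0024 -0.0009 -0.0011]
```

View pics/o.png

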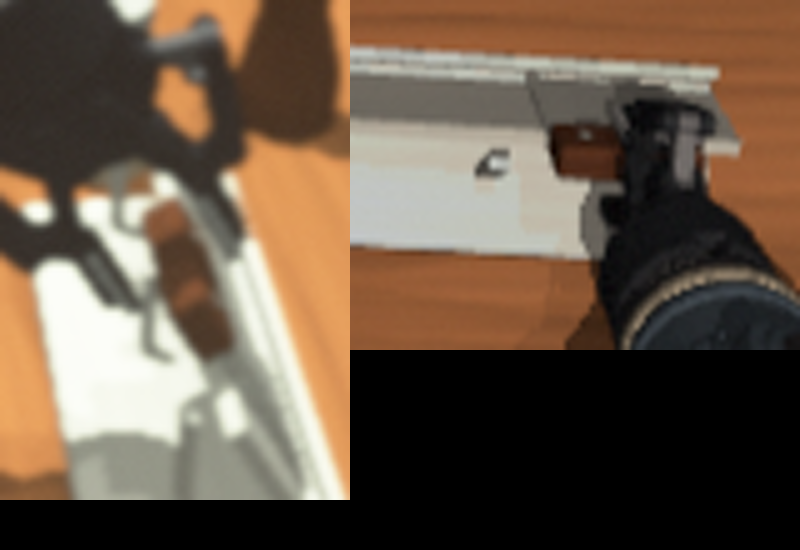

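```bash
python3 -m pendant '[[0,[0,2.5,8],[0,0,0]],[0,[0,2.5,16],[0,0,0]],[0,[0,2.5,16],[0,0,0]],[0.4,[0,2.5,16],[0,0,0]],[1,[0,2.5,16],[0,0,0]],[1,[0,2.5,16],[0,0,0]],[1,[0,2.5,16],[0,0,0]],[1,[0,2.5,16],[0,0,0]]]'
python3 - <<'E'
from h import *
c=np.zeros((550,800,3),np.uint8)
v=up(grab("side")["pixels"],310,380,190,290,5);c[:500,:350]=v
u=up(grab("top")["pixels"],355,445,165,235,5);c[:350,350:800]=u
cv2.imwrite("pics/p.png",c);o=get_obs();print(o["tool_pos"],o["torque"])
E
```

```text
time: 17.88
tool_pos: [0.5345, -0.2543, 0.0947]
ee_rot: [0.698, 0.668, 0.179, 0.186]
contact_force: [-0.3, 0.8, -1.9]
finger_gap: 0.0195
[ 0.5345 -0.2543  0.0947] [ 0.0202  0.688  -0.0355]
```

View pics/p.png

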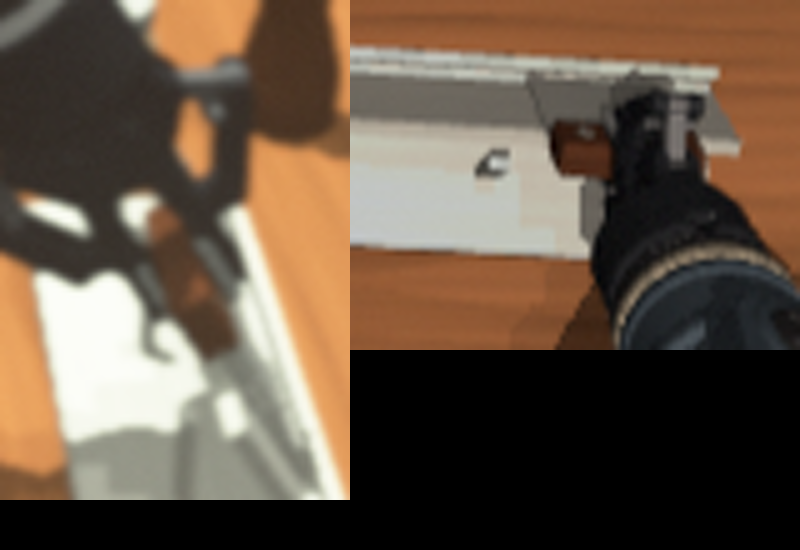

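```bash
python3 -m pendant '[[1,[0,0.5,-8],[0,0,0]],[1,[0,1,-16],[0,0,0]],[1,[0,3,-40],[0,0,0]],[1,[0,5,-75],[0,0,0]],[1,[0,5,-110],[0,0,0]],[1,[0,5,-140],[0,0,0]],[1,[0,5,-140],[0,0,0]]]'
python3 - <<'E'
from h import *
Rs=scr_R(-1.8,0)
rel([.46,-.22,.28],tool_for(Rs)); rel([.5166,.2193,.28],tool_for(Rs))
cv2.imwrite("pics/q_side.png",grab("side")["pixels"])
E
```

```text
time: 18.85
tool_pos: [0.4694, -0.2524, 0.2215]
ee_rot: [0.697, 0.668, 0.179, 0.188]
contact_force: [0.2, -1.1, -1.9]
finger_gap: 0.0193
shift mm [ 31.9  20.  -56.1] turn [ 0.5256  0.0049 -0.0117]
shift mm [473.2  52.6 -38. ] turn [ 0.5256  0.0049 -0.0117]
```

View pics/q_side.png

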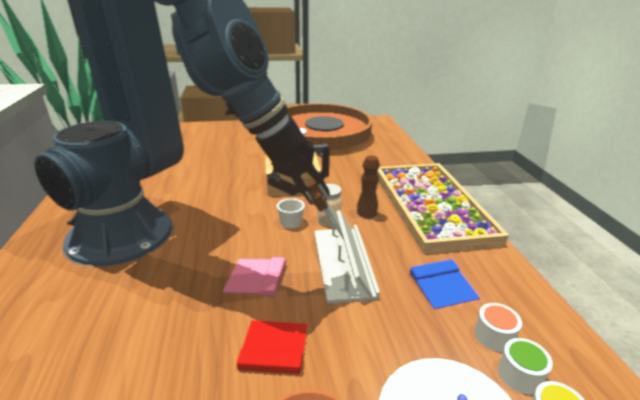

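```bash
python3 -m pendant '[[1,[32,20,-56],[0.526,0.005,-0.012]],[1,[32,20,-56],[0.526,0.005,-0.012]],[1,[32,20,-56],[0.526,0.005,-0.012]],[1,[32,20,-56],[0.526,0.005,-0.012]],[1,[80,24,-54],[0.526,0.005,-0.012]],[1,[130,27,-52],[0.526,0.005,-0.012]],[1,[180,31,-50],[0.526,0.005,-0.012]],[1,[230,35,-48],[0.526,0.005,-0.012]],[1,[280,38,-46],[0.526,0.005,-0.012]],[1,[330,42,-44],[0.526,0.005,-0.012]],[1,[380,46,-42],[0.526,0.005,-0.012]],[1,[430,50,-40],[0.526,0.005,-0.012]],[1,[460,52,-38],[0.526,0.005,-0.012]],[1,[473,52.6,-38],[0.526,0.005,-0.012]],[1,[473,52.6,-38],[0.526,0.005,-0.012]],[1,[473,52.6,-38],[0.526,0.005,-0.012]]]'
python3 - <<'E'
from h import *
rel([.5166,.2193,.196],tool_for(scr_R(-1.8,0)));print(get_obs()["qpos"])
cv2.imwrite("pics/r_side.png",grab("side")["pixels"])
E
```

```text
time: 20.9
tool_pos: [0.516, 0.2186, 0.2783]
ee_rot: [0.718, 0.696, -0.0, -0.002]
contact_force: [0.1, -0.4, -1.7]
finger_gap: 0.0194
shift mm [ 0.5  0.9 82.3] turn [-0.004  -0.0029  0.0002]
[0.3984 0.294  0.1476 1.4269 0.0043 2.0004]
```

View pics/r_side.png

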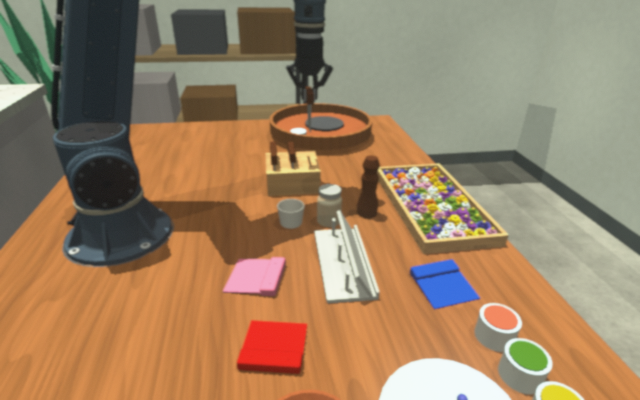

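```bash
python3 -m pendant '[[1,[0,0,25],[0,0,0]],[1,[0,0,50],[-0.002,-0.002,0]],[1,[0.5,0.9,70],[-0.004,-0.003,0]],[1,[0.5,0.9,80],[-0.004,-0.003,0]],[1,[0.5,0.9,82],[-0.004,-0.003,0]],[1,[0.5,0.9,82],[-0.004,-0.003,0]],[1,[0.5,0.9,82],[-0.004,-0.003,0]]]'
python3 - <<'E'
from h import *
rel([.5166,.2193,.196],tool_for(scr_R(-1.8,0)));o=get_obs();p=o["tool_pos"];Rs=-1
R=Ro.from_quat(o["ee_rot"]).as_matrix();print(R)
a=Cam(grab("top","u_top"));b=Cam(grab("side","u_side"))
q=p+R[:,2]*.094
P=lambda x,y,z:q+(R[:,1]*x+R[:,0]*y-R[:,2]*z)/1000   # tool x ~ +y
pts=[P(0,-37.5,114),P(0,-37.5,80),P(0,-37.5,40),P(0,-37.5,0)]
S=scr_R(-1.8,0);sl=np.array([.5166,.2193,.075]);s2=[sl-S[:,1]*.0405,sl+S[:,1]*.0405]
print("top",a.proj(pts),a.proj(s2));print("side",b.proj(pts),b.proj(s2))
c=np.zeros((600,800,3),np.uint8)
v=up(b.im,295,325,120,176,10);c[:560,:300]=v
u=up(a.im,207,252,185,212,11);c[:u.shape[0],300:300+u.shape[1]]=u
cv2.imwrite("pics/u.png",c)
E
```

```text
time: 21.82
tool_pos: [0.5172, 0.2206, 0.1971]
ee_rot: [0.718, 0.696, 0.0, 0.0]
contact_force: [0.7, -0.4, -1.6]
finger_gap: 0.0194
shift mm [-1.3 -0.5  1.1] turn [ 0.0008 -0.0003  0.0012]
[[ 0.0303  0.9995  0.0009]
 [ 0.9995 -0.0303  0.0003]
 [ 0.0003  0.0008 -1.    ]]
top [[228.439  195.1145]
 [231.4213 196.5101]
 [234.6656 198.0282]
 [237.656  199.4275]] [[241.2597 200.6773]
 [210.1457 199.3541]]
side [[310.5299 120.9393]
 [310.5179 132.1918]
 [310.5042 145.0083]
 [310.491  157.3909]] [[310.4125 166.4488]
 [307.665  155.5577]]
```

View pics/u.png

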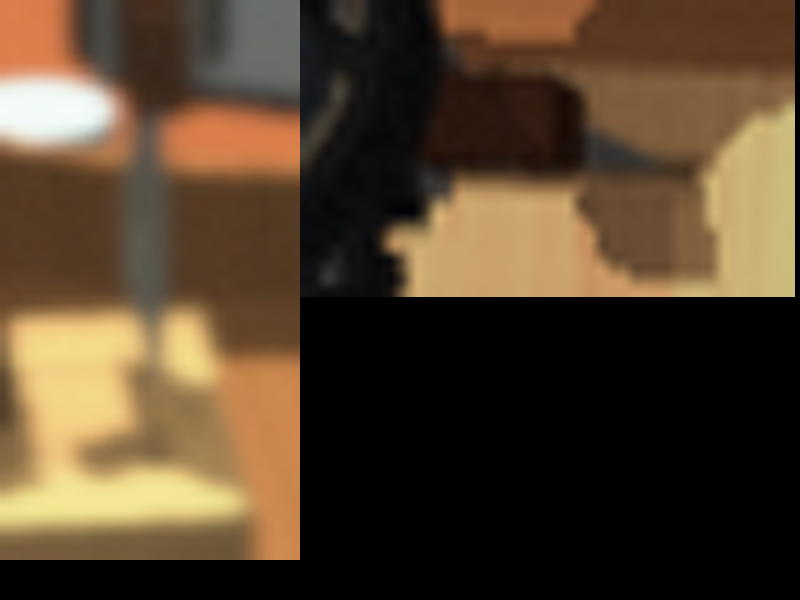

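```bash
python3 -m pendant '[[1,[-1.2,-0.5,0],[0,0,0]],[1,[-1.2,-0.5,10],[0,0,0]],[1,[-1.2,-0.5,18],[0,0,0]],[1,[-1.2,-0.5,22],[0,0,0]],[1,[-1.2,-0.5,26],[0,0,0]],[1,[-1.2,-0.5,30],[0,0,0]],[1,[-1.2,-0.5,33],[0,0,0]],[1,[-1.2,-0.5,36],[0,0,0]],[1,[-1.2,-0.5,36],[0,0,0]]]'
python3 - <<'E'
from h import *
rel([.5166,.2193,.15],tool_for(scr_R(-1.8,0)))
a=Cam(grab("top"));b=Cam(grab("side"))
c=np.zeros((600,800,3),np.uint8)
v=up(b.im,295,325,120,176,10);c[:560,:300]=v
u=up(a.im,207,252,185,212,11);c[:u.shape[0],300:300+u.shape[1]]=u
cv2.imwrite("pics/v.png",c)
E
```

```text
time: 23.05
tool_pos: [0.5161, 0.2192, 0.1601]
ee_rot: [0.718, 0.696, -0.0, -0.0]
contact_force: [1.0, -0.4, -2.2]
finger_gap: 0.0189
shift mm [ 0.1  0.5 10.1] turn [-0.0006  0.0003  0.0012]
```

View pics/v.png

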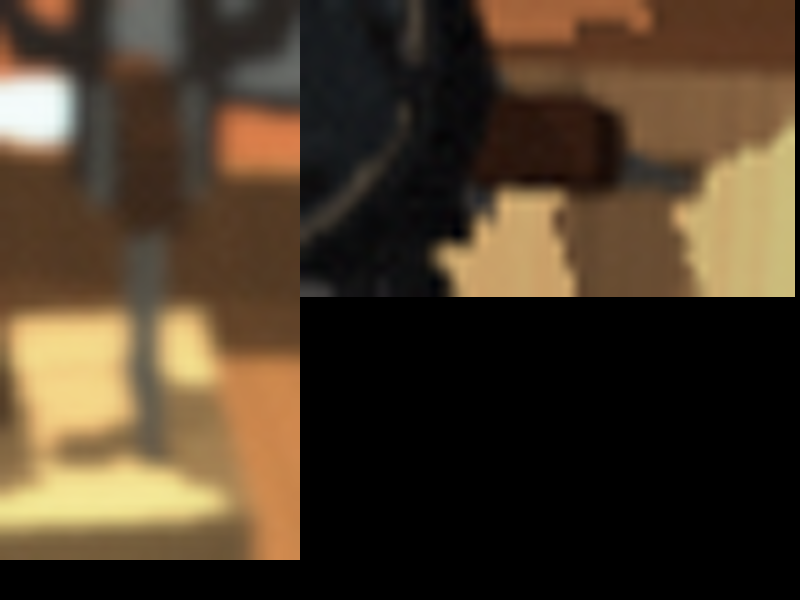

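```bash
python3 -m pendant '[[1,[0,0.3,4],[0,0,0]],[1,[0,0.3,8],[0,0,0]],[1,[0,0.3,12],[0,0,0]],[1,[0,0.3,16],[0,0,0]],[1,[0,0.3,20],[0,0,0]],[1,[0,0.3,24],[0,0,0]],[1,[0,0.3,24],[0,0,0]]]'
```

```text
time: 24.02
tool_pos: [0.5163, 0.2191, 0.1359]
ee_rot: [0.718, 0.696, -0.0, -0.0]
contact_force: [0.4, -0.4, -1.5]
finger_gap: 0.019
```

```bash
python3 -m pendant '[[1,[0,0,4],[0,0,0]],[1,[0,0,8],[0,0,0]],[1,[0,0,12],[0,0,0]],[1,[0,0,16],[0,0,0]],[1,[0,0,20],[0,0,0]],[1,[0,0,24],[0,0,0]],[1,[0,0,26],[0,0,0]],[1,[0,0,28],[0,0,0]],[1,[0,0,28],[0,0,0]]]'
```

```text
time: 25.15
tool_pos: [0.5165, 0.2192, 0.1082]
ee_rot: [0.718, 0.696, -0.0, -0.0]
contact_force: [-0.2, 0.2, -1.3]
finger_gap: 0.0189
```

```bash
python3 -m pendant '[[1,[0,0,0.8],[0,0,0]],[1,[0,0,1.5],[0,0,0]],[1,[0,0,1.5],[0,0,0]]]';python3 -m pendant '[[1,[0,0,0.8],[0,0,0]],[1,[0,0,0.8],[0,0,0]]]'
```

```text
time: 25.52
tool_pos: [0.5165, 0.2192, 0.1068]
ee_rot: [0.718, 0.696, -0.0, -0.0]
contact_force: [-0.4, -0.8, -1.8]
finger_gap: 0.0194
time: 25.78
tool_pos: [0.5165, 0.2192, 0.1059]
ee_rot: [0.718, 0.696, -0.0, -0.0]
contact_force: [0.0, -0.4, -2.3]
finger_gap: 0.0195
```

```bash
python3 -m pendant '[[1,[0,0,0.6],[0,0,0]],[1,[0,0,0.6],[0,0,0]]]'
```

```text
time: 26.02
tool_pos: [0.5165, 0.2192, 0.1053]
ee_rot: [0.718, 0.696, -0.0, -0.0]
contact_force: [0.8, -0.6, -2.0]
finger_gap: 0.0195
```

```bash
python3 -m pendant '[[1,[0,0,0.6],[0,0,0]],[1,[0,0,0.6],[0,0,0]]]'
```

```text
time: 26.28
tool_pos: [0.5165, 0.2192, 0.1048]
ee_rot: [0.718, 0.696, -0.0, -0.0]
contact_force: [0.5, 0.2, -1.2]
finger_gap: 0.0193
```

```bash
python3 -m pendant '[[1,[0,0,0.6],[0,0,0]],[1,[0,0,0.6],[0,0,0]]]'
```

```text
time: 26.52
tool_pos: [0.5166, 0.2192, 0.1044]
ee_rot: [0.718, 0.696, -0.0, 0.0]
contact_force: [-0.2, -1.1, 1.0]
finger_gap: 0.0192
```

```bash
python3 -m pendant '[[1,[0,0,0.4],[0,0,0]],[1,[0,0,0.4],[0,0,0]]]'
```

```text
time: 26.78
tool_pos: [0.5166, 0.2192, 0.1044]
ee_rot: [0.718, 0.696, 0.0, 0.0]
contact_force: [-2.0, -1.5, 5.2]
finger_gap: 0.0194
```

The blade is on the bottom of the slot. I'll ease off, release with a partial opening, and retreat straight up.

```bash
python3 -m pendant '[[1,[0,0,-0.5],[0,0,0]],[1,[0,0,-0.5],[0,0,0]],[0.45,[0,0,-0.5],[0,0,0]],[0.3,[0,0,-0.5],[0,0,0]],[0.2,[0,0,-0.5],[0,0,0]],[0.2,[0,0,-0.5],[0,0,0]],[0.2,[0,0,-0.5],[0,0,0]]]' && python3 -m pendant '[[0.2,[0,0,-5],[0,0,0]],[0.2,[0,0,-15],[0,0,0]],[0.2,[0,0,-40],[0,0,0]],[0.2,[0,0,-80],[0,0,0]],[0.2,[0,0,-130],[0,0,0]],[0.2,[0,0,-165],[0,0,0]],[0.2,[0,0,-165],[0,0,0]]]'
python3 - <<'E'
from h import *
rel([.30,.05,.32],tool_for(scr_R(-1.8,0)))
cv2.imwrite("pics/w.png",grab("side")["pixels"])
E
```

```text
time: 27.65
tool_pos: [0.5165, 0.2192, 0.1043]
ee_rot: [0.718, 0.696, -0.0, -0.0]
contact_force: [0.1, 1.0, 0.5]
finger_gap: 0.0338
time: 28.52
tool_pos: [0.5178, 0.2198, 0.273]
ee_rot: [0.718, 0.696, 0.003, 0.001]
contact_force: [0.3, 0.7, -1.1]
finger_gap: 0.034
shift mm [-176.2 -212.3  -48.5] turn [ 0.0051 -0.0023  0.0012]
```

View pics/w.png

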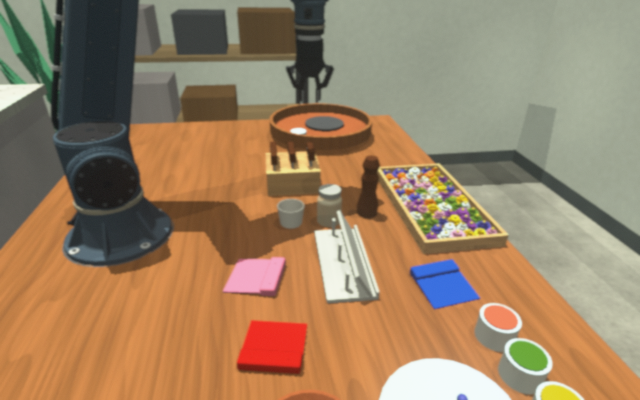

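All three handles stand in the block, at (273,157), (292,155) and (311,153). I'll pull the arm back and check both views without occlusion.

```bash
python3 -m pendant '[[0.2,[-30,-35,-48],[0,0,0]],[0.2,[-70,-80,-48],[0,0,0]],[0.2,[-110,-125,-48],[0,0,0]],[0.2,[-145,-170,-48],[0,0,0]],[0.2,[-176,-212,-48],[0,0,0]],[0.2,[-176,-212,-48],[0,0,0]],[0.2,[-176,-212,-48],[0,0,0]]]'
python3 - <<'E'
from h import *
a=Cam(grab("top"));b=Cam(grab("side"))
cv2.imwrite("pics/x1.png",a.im)
c=np.zeros((570,800,3),np.uint8)
c[:480,:400]=up(a.im,190,270,180,276,5)[:480,:400]
c[:,400:]=up(b.im,255,335,125,239,5)[:570]
cv2.imwrite("pics/x2.png",c)
# handle top centres at z=.124 in the top view
hsv=cv2.cvtColor(a.im,cv2.COLOR_BGR2HSV)
box=(192,268,184,258);u=up(a.im,*box);h=cv2.cvtColor(u,cv2.COLOR_BGR2HSV)
m=((h[...,2]<115)&(h[...,1]>120)&(h[...,0]<14)).astype(np.uint8)
m=cv2.morphologyEx(m,cv2.MORPH_OPEN,np.ones((15,15)))
cc,_=cv2.findContours(m,cv2.RETR_EXTERNAL,cv2.CHAIN_APPROX_NONE)
for c in cc:
    if cv2.contourArea(c)>2500:
        P=a.onz(back(c[:,0],box[0],box[2]),.124);r=cv2.minAreaRect((P[:,:2]*1000).astype(np.float32));print(r)
E
```

```text
time: 29.45
tool_pos: [0.2996, 0.0498, 0.3171]
ee_rot: [0.718, 0.696, -0.0, 0.0]
contact_force: [0.2, -0.1, 0.0]
finger_gap: 0.0342
((407.8211669921875, 215.10504150390625), (111.73692321777344, 19.830364227294922), 88.21393585205078)
((462.2597961425781, 214.7179718017578), (94.8537368774414, 20.017946243286133), 88.05716705322266)
((520.1825561523438, 212.70693969726562), (77.61853790283203, 21.962839126586914), 87.86235046386719)
((464.9889221191406, 120.1793212890625), (150.32168579101562, 21.46585464477539), 1.2636724710464478)
```

View pics/x1.png

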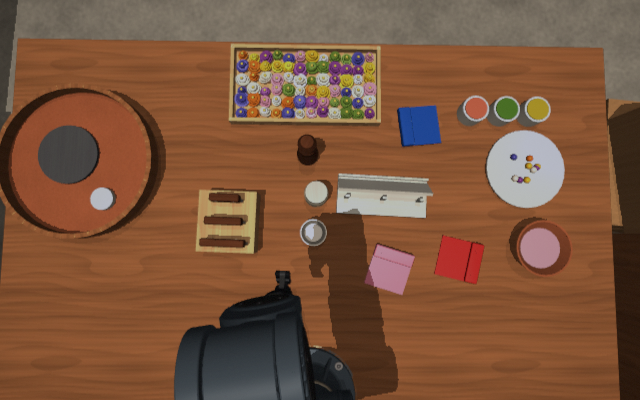

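View pics/x2.png

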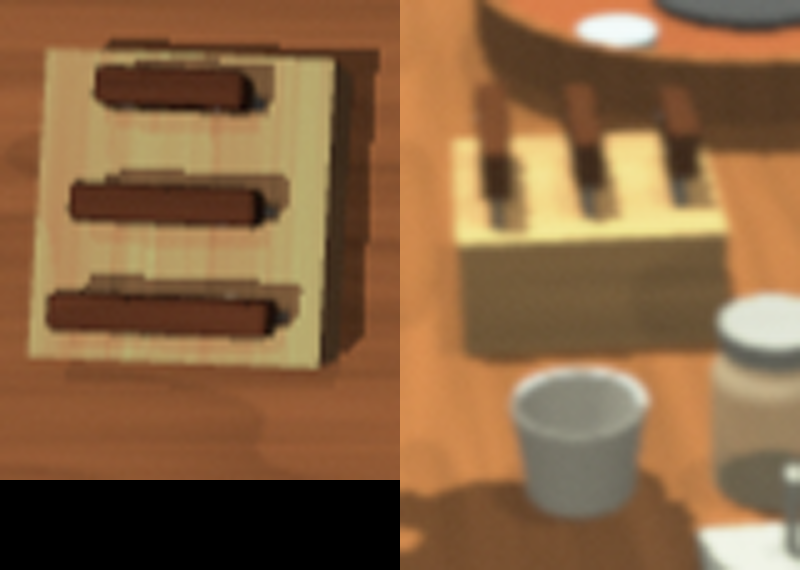

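All three handles are upright. At z = 0.124 their tops measure 112, 95 and 78 mm, so they sit at the seated height. The bystanders haven't moved, so I'm handing in.

```bash
python3 -c "
from cell import arm
print(arm.job_done())"
```

```text
the job is handed in; nothing more can be done
None
```

Both scrapers are in the block, blade down: the wide one in the long slot and the narrow one in the short slot. I took each off the stand along its 30° lean and lowered it until the wrist force showed the blade on the slot bottom. I eased off before opening the jaws partway and lifting straight up. The job was handed in at about 29.5 s of the 72 s allowed.

- **Seating:** the tool stood at z 0.1047 (wide) and 0.1044 (narrow) when the blade touched, against 0.104 expected. The highest force I read was about 9 N.
- **Last look:** with the arm clear, all three handles stand upright. Measured at the seated height of 124 mm, they are 112, 95 and 78 mm wide, against the true 110, 93 and 75 mm. The mill, ramekin, jar and middle scraper appear where they were, by eye for all but the scraper.
- **Disagreements:**
  - The top camera placed things about 4 mm off in y compared with the side camera and the robot's base. I corrected for this before grasping and placing.
  - The stand's base plate is not centred on its origin, so I moved its position 11 mm in x to match the board and handles I could see.
  - At the end the handles measured 54 and 58 mm apart instead of 55. I put this down to the 2 mm of play on each side of the blade and image blur.

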